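Load reagent bottles into the bench well and clamp its hatch

TASK

Open the storage well: lift its recessed hatch by the handle off its seat and slide it along its channels until it is parked at the far end from the knurled nut. Stand every amber bottle that is on the bench upright in the well, one to a cell, setting each down gently on the mat, then slide the hatch back, let it down fully onto its seat and screw the knurled nut clockwise until it stops tight on its clamp disc. Leave the other things on the bench alone.

Things in the scene. Friction and masses are not known exactly. Their poses are not given: they have to be found in the camera images.
- unit: White fixed storage-well unit, 190 mm (x) by 518 mm (y), deck 112 mm above the bench. Origin at the centre of its underside; x away from the robot, y along the channels towards the parking end, z up. From -y to +y: an 80 mm block with the nut's stud, the recess with the well (centre at y -72 mm), the 216 mm long flat parking deck, an end stop rising 12 mm above the deck
- seat (a point): Centre of the hatch's seat, 106 mm above the bench, 6 mm below the deck; axes as the unit's. The recess is 166 mm (x) by 214 mm (y); within it the well opening is 144 mm (x) by 176 mm (y). At the stud end of the recess two small stops stand 12 mm above the deck at x = +-72 to +-83 mm
- channels (a point): Point midway between the two aluminium C-channels, level with the underside of their lips (130 mm above the bench; lip tops 136 mm). They run along y over recess and parking deck: upright webs with inner faces at x = +-83 mm, lips reaching inward to x = +-74 mm; axes as the unit's
- parking (a point): Where the hatch's origin lies when parked against the end stop: on the deck, 112 mm above the bench, 219 mm along +y from the seat; axes as the unit's. The hatch leaves the well opening free from 192 mm on
- well (a point): Centre of the middle cell's floor, on its black mat, 14 mm above the bench; axes as the unit's. In the well a fixed grey rack, its top 40 mm above the mat, forms three square cells in a row along y, one bottle each: 60 mm (x) by 56 mm (y), centred at y = -60, 0 and +60 mm from here, with 4 mm dividers. Above the rack the well is open, 144 mm (x) by 176 mm (y), up to the seat 92 mm above the mat
- hatch: Loose grey hatch plate, 160 (x) x 208 (y) x 6 mm, about 0.35 kg, black bridge handle on top. Origin at the centre of its underside. It starts on its seat, 3 mm of play all round, flush with the deck. It slides once its underside is over 6 mm above the seat; the clamp disc of the loose nut stops it at about 16 mm and the channel lips at 18 mm, so lift it about 10 mm
- hatch_handle (a point): Centre of the grip bar of the hatch's handle, 42 mm above the hatch's underside. The bar is 100 mm long along x, 12 mm wide (y) and 16 mm high, with 28 mm free under it between its two posts; pinch it across y from above. Axes as the hatch's
- nut (a joint): Turning of the knurled nut on its stud in rad: starts loose near 0, grows clockwise seen from above, stops hard at 4.8 (tight). It sinks 3.5 mm per rad with its clamp disc, needs about 0.1 N m and stays where left. The disc overlaps the closed hatch's edge by 8 mm and ends 1 mm above it, so the nut cannot get tight unless the hatch is down
- nut_grip (a point): On the nut's axis at the height to grip, 28 mm above the underside of its clamp disc (92 mm across, 5 mm thick). Above the disc is the knurled steel knob, 40 mm across, 34 mm high, top 11 mm above this point. At unit x 0, y -214 mm; about 158 mm above the bench when loose, 141 mm when tight. The stud ends 168 mm above the bench
- bottle1_mid (a point): Amber glass reagent bottle with black cap, standing on the bench (may be absent): 85 mm tall, 0.18 kg; body 45 mm across and 50 mm high with a thick heavy base, shoulder, then a black cap 32 mm across filling the top 25 mm. This point is on its axis half-way up, 42.5 mm above its underside; z along its axis
- bottle2_mid (a point): Amber glass reagent bottle with black cap, standing on the bench (may be absent): 85 mm tall, 0.18 kg; body 45 mm across and 50 mm high with a thick heavy base, shoulder, then a black cap 32 mm across filling the top 25 mm. This point is on its axis half-way up, 42.5 mm above its underside; z along its axis
- bottle3_mid (a point): Amber glass reagent bottle with black cap, standing on the bench (may be absent): 85 mm tall, 0.18 kg; body 45 mm across and 50 mm high with a thick heavy base, shoulder, then a black cap 32 mm across filling the top 25 mm. This point is on its axis half-way up, 42.5 mm above its underside; z along its axis
- beaker: Bystander: empty glass beaker, 72 mm across, 90 mm tall; origin at the centre of its underside
- washbottle: Bystander: white plastic bottle, 64 mm across, 160 mm tall; origin at the centre of its underside
- glovebox: Bystander: cardboard box, 120 x 220 x 70 mm; origin at the centre of its underside
- bottle1: The same bottle as its _mid point, origin at the centre of its underside
- bottle2: The same bottle as its _mid point, origin at the centre of its underside
- bottle3: The same bottle as its _mid point, origin at the centre of its underside
Mind the look-alikes: they are no part of the job. Leave any green, purple or yellow look-alike of the bottle2 alone.

How it is judged:
By the outcome, as a careful person would: the job done as asked, in the order asked, and still so for the second after the job is handed in, with the robot touching nothing.
Of bottle1, bottle2, bottle3 only 2 to 3 are there at a start; the rules pass over those that are not, and their reading is None.
At some moment in a run one of bottle1, bottle2, bottle3 may be knocked a few centimetres aside while the robot is not near it.
It also fails if it takes over 210 s, if anything falls off the work surface, if the arm or the gripper's body presses on something with over 40 N, if the wrist force passes 120 N, or if a joint passes its speed limit or range.

ROBOT

A 7-joint arm with a two-finger parallel gripper is mounted at the origin on the work surface. World frame = base frame: x ahead of the robot, y to its left, z up, the work surface at z = 0. Lengths are in m, angles in rad, forces in N, time in s.
With the tool pointing down it reaches from about 0.35 to 0.775 m from the base axis. Payload 3.1 kg.
Tool frame: the origin (TCP) lies midway between the tips of the shut fingers; the grasp point (between the pads) lies 19 mm behind it; z points along the fingers, y is the direction in which the jaws open and shut (so a half turn about z gives the same grasp; the last joint's range is limited). The gripper opens to 85 mm and grips with 20 to 120 N. Pads are 22 mm wide; open, the fingers measure 114 mm over their backs; the gripper's body (76 mm by 85 mm) begins 54 mm behind the grasp point. The pads swing forward as they close: fully open they stand 13 mm farther back than shut.
Start: joints at [-1.319, 0.311, 0.014, 1.512, -0.004, 1.319, -0.027], TCP at [0.159, 0.526, 0.231] pointing down, gripper open.
Joint ranges: [-2.7, 2.7], [-0.3, 1.91], [-1.27, 1.3], [0.12, 2.57], [-1.44, 4.58], [0.2, 2.03], [-3.05, 3.05]. Speed limits (rad/s): [2.79, 2.79, 3.14, 3.14, 3.14, 3.14, 3.14].

INTERFACE

Orientations are given as a rotation vector (axis times angle).
In Python, from station import * gives the robot as it stands.
- The arm moves only by the shell command python3 -m crank 'ROWS' [FORCE]. ROWS is JSON, one flat list of numbers, 7 for each row, row after row: the turn, a rotation vector about the world's x, y, z in degrees, then the shift along the world's x, y, z in mm, then the opening, from -1 (shut) to 1 (fully open), so that 0 is half open. In form: [rx, ry, rz, x, y, z, hand, rx, ry, rz, x, y, z, hand, ...]. A call has 1 to 10 rows; each row shifts and turns the pose as measured when the row begins; what a row does not reach is not made up. A row lasts 1/10 s, in which the tool goes at most 50 mm and 8.59 degrees, less where a joint would pass 70% of its speed; a pose out of reach is approached as far as the arm can. A call with a gripper value outside its range is refused whole. The fingers move at their own pace and stop on an object; FORCE is the grip in N (left out, the last holds). Time passes only in rows, so rows that do not move let the fingers close. It gives the time, the measured TCP pose, the force and the opening at its end, in the units of the state.
- observe(): the state, without advancing time (a new reading comes with each control period).
- grab_frame(name): name is "side" or "top"; returns a dict with "img" (384x512x3 uint8, red, green, blue), "K" (3x3 intrinsics, pixels), "R" (3x3) and "t" (3): a world point X has camera coordinates R X + t. Camera axes: x right, y down, z forward; pixel columns grow to the right and rows downward; lengths in m; the calibration is good to about 2 mm. A picture is of the moment at which its call begins. There is no depth.
- hand_in(): hands the job in, once; it reports no verdict.
The state is a dict: "clock": time; "joint_positions": joint angles; "dq": joint speeds; "tau": joint torques, N m; "ee_pos": TCP position; "orientation": TCP orientation; "wrist_force": force on the tool from outside, world axes, zero at the start; "moment": the same for the moment, N m; "grip_width": opening from 0.0 (shut) to 1.0 (fully open).
Only numpy, scipy, OpenCV 4.12 (cv2) and the standard library are available. Lean on these libraries where they do the work, as an engineer would, in place of code of your own. Each camera call takes 0.05 s, during which the arm holds its last target.

## Working session

There is one attempt and no reset: what is moved stays moved. The work goes in short steps, Python scripts to look and compute and a shell command to move; the robot and the scene stay as the last step left them, time stands still between calls to the robot, and variables do not carry over. Pictures are saved under pics/ and viewed, and the job is handed in when it is done.

```bash
mkdir -p pics; ls
python3 - <<'E'
from station import *
import cv2
s=observe();print(s)
for n in("side","top"):
    f=grab_frame(n);cv2.imwrite(f"pics/{n}0.png",f["img"][:,:,::-1]);print(n,f["K"],f["R"],f["t"])
E
```

```text
pics
{'clock': 0.0, 'joint_positions': array([-1.31870422,  0.31171237,  0.01400696,  1.51307376, -0.00441909,
        1.31916046, -0.02718418]), 'dq': array([ 5.27679994e-04, -4.93675104e-04,  7.65223920e-05,  1.68828020e-03,
        9.45494262e-04, -1.89225250e-04, -7.12673167e-04]), 'tau': array([ 8.85101349e-05, -3.79916632e+01,  1.46067836e-01, -2.30590492e+01,
        1.22675771e-02,  1.37706549e-02, -1.12472122e-05]), 'ee_pos': array([0.15905143, 0.52574479, 0.23022163]), 'orientation': array([-0.4596772 , -3.10751667,  0.00362585]), 'wrist_force': array([1.01512236, 0.30454021, 0.09626559]), 'moment': array([-0.00607778, -0.03490808,  0.03217409]), 'grip_width': 1.002776923180277}
side [[417.44518361   0.         254.72406059]
 [  0.         417.44518361 189.85945932]
 [  0.           0.           1.        ]] [[ 0.93923081 -0.34292855 -0.01566841]
 [-0.22843295 -0.59027063 -0.77420861]
 [ 0.25624963  0.73073976 -0.63273654]] [-0.52642352  0.21621725  1.33098956]
top [[370.77800815   0.         252.6081255 ]
 [  0.         370.77800815 193.81132494]
 [  0.           0.           1.        ]] [[ 0.001835   -0.99988552  0.0150192 ]
 [-0.99193019 -0.00372401 -0.12673052]
 [ 0.12677195 -0.01466545 -0.99182347]] [-0.05513142  0.59223561  1.24980799]
```

View pics/side0.png

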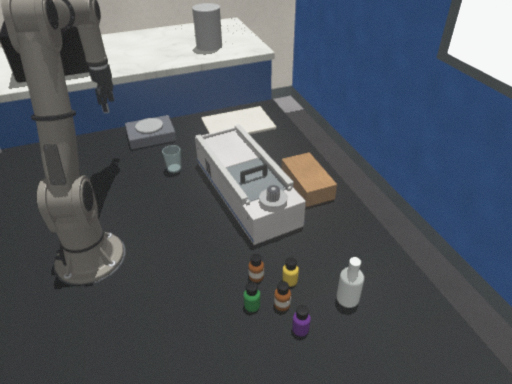

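View pics/top0.png

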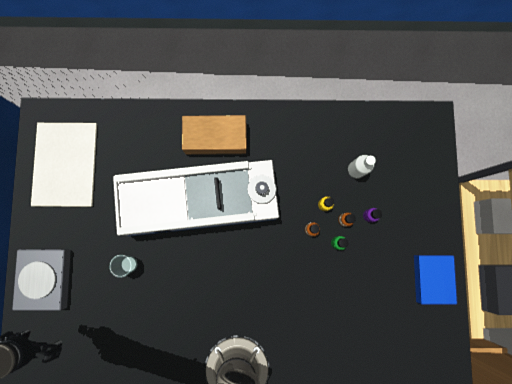

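The side and top views show two amber bottles, at top px (312,229) and (347,219), with yellow, green and purple look-alikes around them. The unit has its nut end to the right, at top px (262,189). I'll zoom in to measure.

```bash
cat > h.py <<'E'
import numpy as np,cv2
from station import *
def look(n,name=None,crop=None,s=4):
    f=grab_frame(n)
    im=f["img"][:,:,::-1].copy()
    if name:
        c=im if crop is None else im[crop[1]:crop[3],crop[0]:crop[2]]
        cv2.imwrite(f"pics/{name}.png",cv2.resize(c,None,fx=s,fy=s,interpolation=cv2.INTER_CUBIC))
    return f
def ray(f,u,v):
    K,R,t=[np.array(f[k]) for k in("K","R","t")]
    return -R.T@t, R.T@np.linalg.solve(K,[u,v,1.])
def onz(f,u,v,z):
    c,d=ray(f,u,v); return c+d*(z-c[2])/d[2]
def tri(f,p,g,q):
    A=[];b=[]
    for F,x in((f,p),(g,q)):
        c,d=ray(F,*x);d/=np.linalg.norm(d);P=np.eye(3)-np.outer(d,d);A.append(P);b.append(P@c)
    return np.linalg.lstsq(np.vstack(A),np.hstack(b),rcond=None)[0]
def proj(f,X):
    p=np.array(f["K"])@(np.array(f["R"])@np.array(X)+np.array(f["t"]));return p[:2]/p[2]
def pose():
    from scipy.spatial.transform import Rotation as Ro
    s=observe();R=Ro.from_rotvec(s["orientation"]).as_matrix()
    print("t%.1f"%s["clock"],"pos",np.round(s["ee_pos"]*1000,1),"z",np.round(R[:,2],3),"yaw_y %.1f"%np.degrees(np.arctan2(R[1,1],R[0,1])),"F",np.round(s["wrist_force"],1),"M",np.round(s["moment"],2),"w %.3f"%s["grip_width"],"q",np.round(s["joint_positions"],2))
E
python3 - <<'E'
from h import *
f=look("top","t1",(100,150,300,250))
g=look("side","s1",(180,110,320,250))
look("top","t2",(290,180,400,260),6)
look("side","s2",(230,240,330,340),6)
pose()
E
```

```text
t0.3 pos [159.2 526.2 230.9] z [-0.    -0.001 -1.   ] yaw_y 73.2 F [-1.3  0.2 -0. ] M [ 0.04 -0.01 -0.02] w 1.000 q [-1.32  0.31  0.01  1.51 -0.    1.32 -0.03]
```

View pics/t1.png

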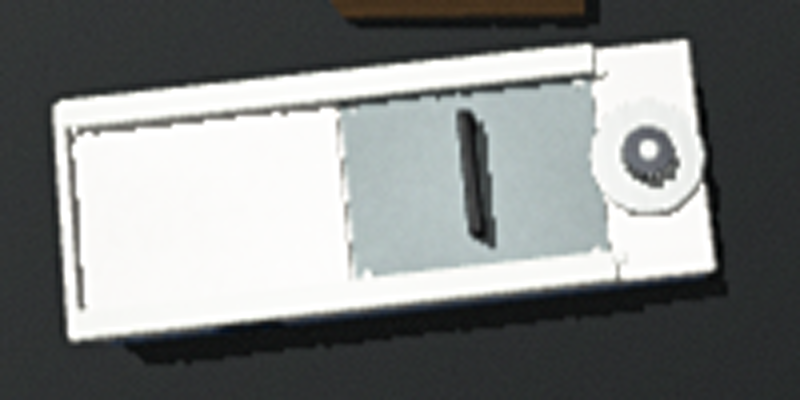

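View pics/s1.png

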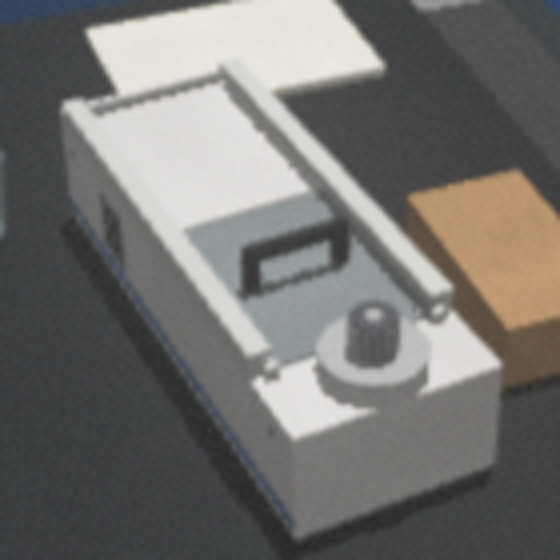

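View pics/t2.png

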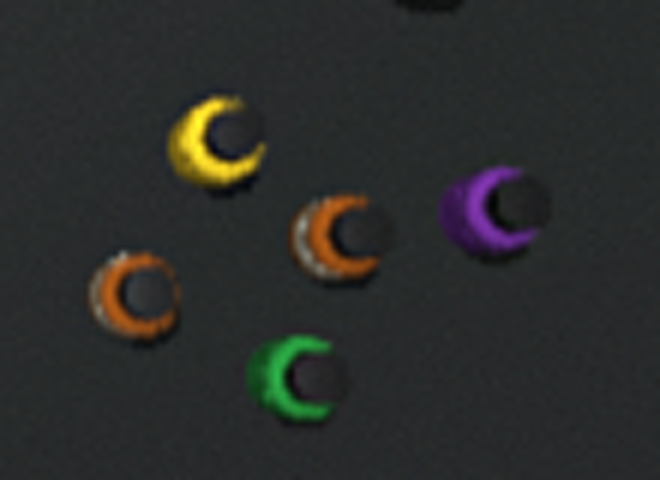

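View pics/s2.png

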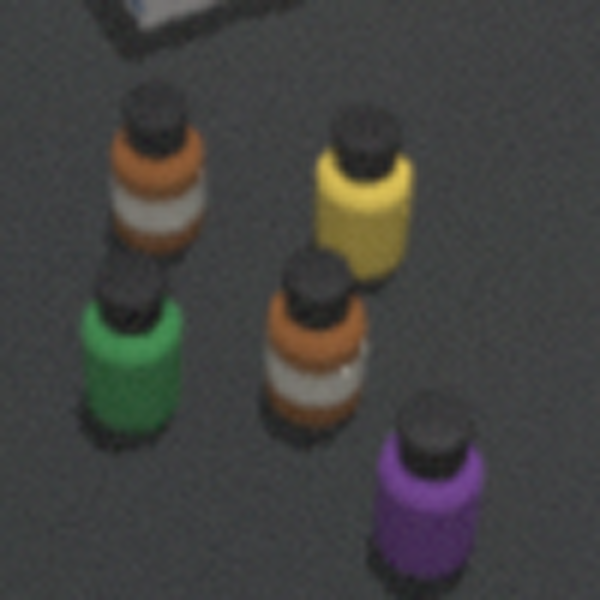

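Run:
```python
from h import *
f=look("top");g=look("side")
def T(x,y):return ((x+.5)/4-.5+100,(y+.5)/4-.5+150)
def S(x,y):return ((x+.5)/4-.5+180,(y+.5)/4-.5+110)
def T2(x,y):return ((x+.5)/6-.5+290,(y+.5)/6-.5+180)
def S2(x,y):return ((x+.5)/6-.5+230,(y+.5)/6-.5+240)
print("cam",ray(f,0,0)[0],ray(g,0,0)[0])
p=lambda a:np.round(a*1000,1)
fr=onz(f,*T(690,40),.112);nr=onz(f,*T(716,272),.112)
print("stud end corners",p(fr),p(nr),np.linalg.norm(fr-nr))
fl=onz(f,*T(52,103),.136);nl=onz(f,*T(68,341),.136)
print("park",p(fl),p(nl),np.linalg.norm(fl-nl))
print("side stud-near bottom corner", p(onz(g,*S(296,437),.112)),p(onz(g,*S(499,364),.112)))
print("disc top",p(onz(f,*T(650,158),.135)))
print("disc side",p(onz(g,*S(373,353),.135)))
print("knob top",p(tri(f,T(649,148),g,S(373,309))), p(onz(f,*T(649,148),.169)))
# hatch: edges at y=.112: park end
for q in((342,107),(352,277)): print("hatch parkend",p(onz(f,*T(*q),.112)))
print("handle ends",p(onz(f,*T(463,113),.156)),p(onz(f,*T(476,236),.156)))
print("handle side",p(onz(g,*S(249,243),.156)),p(onz(g,*S(340,213),.156)))
print("parkdeck corners",p(onz(g,*S(65,106),.112)))
for a,b in(((150,290),(158,102)),((358,233),(320,270))):
  print("cap top tri",p(tri(f,T2(*a),g,S2(*b))),p(onz(f,*T2(*a),.085)),p(onz(g,*S2(*b),.085)))
```

```text
cam [ 0.42911695 -0.03459062  1.31547126] [ 0.20275875 -1.02550595  1.00131477]
stud end corners [ 697.4 -116.9  112. ] [ 505.3 -137.1  112. ] 0.1932158834738334
park [637.8 397.4 136. ] [448.1 375.5 136. ] 0.1910353596091639
side stud-near bottom corner [ 510.9 -130.9  112. ] [ 694.7 -108.8  112. ]
disc top [595.3 -82.6 135. ]
disc side [593.9 -84.1 135. ]
knob top [596.2 -79.9 176.6] [598.4 -80.5 169. ]
hatch parkend [639.8 169.3 112. ]
hatch parkend [500.4 157.8 112. ]
handle ends [627.7  66.2 156. ] [530.1  54.6 156. ]
handle side [540.3  64.7 156. ] [628.   77.4 156. ]
parkdeck corners [459.5 406.9 112. ]
cap top tri [ 472.3 -257.9   87.2] [ 473.2 -258.5   85. ] [ 472.2 -255.9   85. ]
cap top tri [ 505.7 -375.3   84. ] [ 505.  -374.9   85. ] [ 506.  -376.2   85. ]
```

Estimate: nut at (595.5, -83) mm, unit yaw 6.4°, handle at about (579.5, 59). The caps are at (472,-257) and (505.5,-375). I'll move above the handle, turning the tool y axis to 96.4°.

```bash
python3 -m crank '[0,0,1.6,28,-31,0,0.5, 0,0,1.6,28,-31,0,0, 0,0,1.6,28,-31,0,0, 0,0,1.6,28,-31,0,0, 0,0,1.6,28,-31,0,0, 0,0,1.6,28,-31,0,0, 0,0,1.6,28,-31,0,0, 0,0,1.6,28,-31,0,0, 0,0,1.6,28,-31,0,0, 0,0,1.6,28,-31,0,0]' 30; python3 -c "
from h import *;pose()"
```

```text
clock: 1.4
ee_pos: [0.44, 0.2102, 0.2322]
orientation: [0.026, -3.14, -0.011]
wrist_force: [0.6, 0.7, -0.2]
grip_width: 0.499
t1.4 pos [440.  210.2 232.2] z [-0.002  0.007 -1.   ] yaw_y 91.0 F [ 0.6  0.7 -0.2] M [-0.05 -0.02  0.01] w 0.499 q [-0.72  0.18  0.28  1.68 -0.06  1.28  1.17]
```

```bash
python3 -m crank '[-0.1,0,1.3,28,-30,0,0, -0.1,0,1.3,28,-30,0,0, -0.1,0,1.3,28,-30,0,0, -0.1,0,1.3,28,-30,0,0, 0,0,0.2,27,-30,0,0, 0,0,0,0,0,0,0]' 30; python3 -c "
from h import *;pose();look('top','t3',(100,150,300,250));look('side','s3',(180,110,320,250))"
```

```text
clock: 2.0
ee_pos: [0.5869, 0.0457, 0.233]
orientation: [-0.166, 3.135, -0.008]
wrist_force: [-0.3, -0.0, 0.1]
grip_width: 0.5
t2.0 pos [586.9  45.7 233. ] z [ 0.003 -0.005 -1.   ] yaw_y 96.1 F [-0.3 -0.   0.1] M [-0.09  0.04 -0.  ] w 0.500 q [-0.38  0.4   0.39  1.41 -0.15  1.36  1.69]
```

View pics/s3.png

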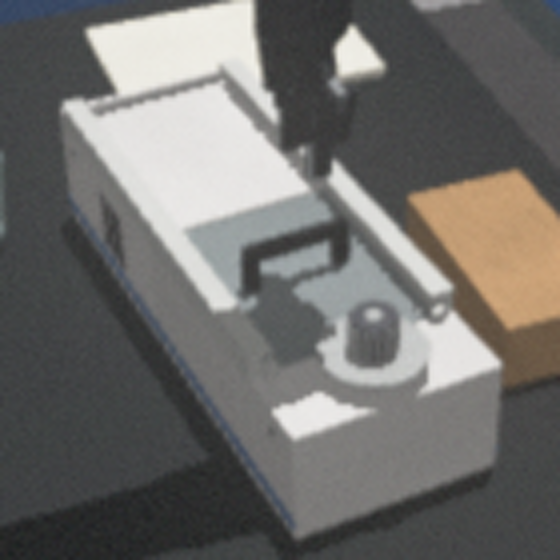

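View pics/t3.png

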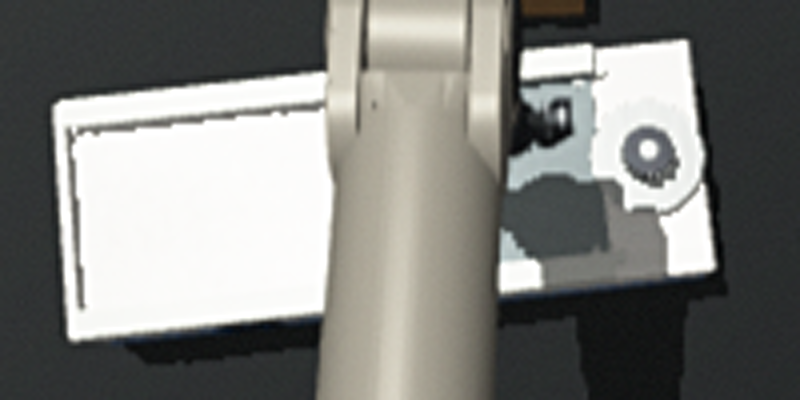

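The images agree with the state: the tool is above the hatch and slightly past the handle. I'll correct sideways, then descend.

```bash
python3 -m crank '[0.3,0.2,0.3,-7,13,0,0, 0,0,0,0,0,0,0]' 30; python3 -c "
from h import *;pose()"
```

```text
clock: 2.3
ee_pos: [0.5755, 0.0702, 0.2327]
orientation: [0.194, -3.131, -0.016]
wrist_force: [0.0, 1.0, 0.0]
grip_width: 0.5
t2.3 pos [575.5  70.2 232.7] z [-0.006  0.01  -1.   ] yaw_y 97.1 F [0. 1. 0.] M [ 0.04  0.01 -0.05] w 0.500 q [-0.41  0.39  0.37  1.43 -0.15  1.36  1.67]
```

```bash
python3 -m crank '[0,0,0,0,0,0,0, 0,0,0,0,0,0,0]' 30; python3 -c "
from h import *;pose()"
```

```text
clock: 2.5
ee_pos: [0.574, 0.074, 0.2332]
orientation: [0.204, -3.13, -0.019]
wrist_force: [1.1, 0.0, 0.5]
grip_width: 0.497
t2.5 pos [574.   74.  233.2] z [-0.006  0.012 -1.   ] yaw_y 97.4 F [1.1 0.  0.5] M [-0.06  0.03 -0.04] w 0.497 q [-0.41  0.38  0.37  1.43 -0.15  1.36  1.67]
```

```bash
python3 -m crank '[-0.7,-0.3,-1,5,-14,0,0]' 30; python3 -c "
from h import *;pose()"; python3 -m crank '[0,0,0,0,0,0,0]'; python3 -m crank '[0,0,0,0,0,0,0]';  python3 -m crank '[0,0,0,0,0,0,0]'
```

```text
clock: 2.6
ee_pos: [0.5785, 0.0628, 0.2333]
orientation: [0.183, -3.136, -0.002]
wrist_force: [-0.3, -0.2, 1.0]
grip_width: 0.503
t2.6 pos [578.5  62.8 233.3] z [-0.001  0.001 -1.   ] yaw_y 96.7 F [-0.3 -0.2  1. ] M [-0.01 -0.06 -0.02] w 0.503 q [-0.4   0.39  0.38  1.43 -0.15  1.35  1.67]
clock: 2.7
ee_pos: [0.5791, 0.0598, 0.2336]
orientation: [-0.178, 3.136, -0.003]
wrist_force: [0.3, -0.6, -0.3]
grip_width: 0.498
clock: 2.8
ee_pos: [0.5792, 0.0597, 0.2336]
orientation: [-0.177, 3.136, -0.002]
wrist_force: [0.3, 0.3, 1.0]
grip_width: 0.498
clock: 2.9
ee_pos: [0.5793, 0.059, 0.2337]
orientation: [-0.175, 3.136, -0.003]
wrist_force: [0.5, -0.3, -0.2]
grip_width: 0.501
```

```bash
python3 -m crank '[0,0,0,0,0,-20,0, 0,0,0,0,0,-25,0, 0,0,0,0,0,-25,0, 0,0,0,0,0,-15,0, 0,0,0,0,0,-8,0, 0,0,0,0,0,-4,0,0,0,0,0,0,0,0]' 30; python3 -c "
from h import *;pose();look('side','s4',(180,110,320,250))"
```

```text
clock: 3.6
ee_pos: [0.5808, 0.0582, 0.1351]
orientation: [-0.172, 3.131, -0.002]
wrist_force: [-0.4, -0.1, -0.3]
grip_width: 0.5
t3.6 pos [580.8  58.2 135.1] z [ 0.006 -0.001 -1.   ] yaw_y 96.3 F [-0.4 -0.1 -0.3] M [ 0.05  0.   -0.01] w 0.500 q [-0.39  0.46  0.37  1.58 -0.17  1.13  1.69]
```

View pics/s4.png

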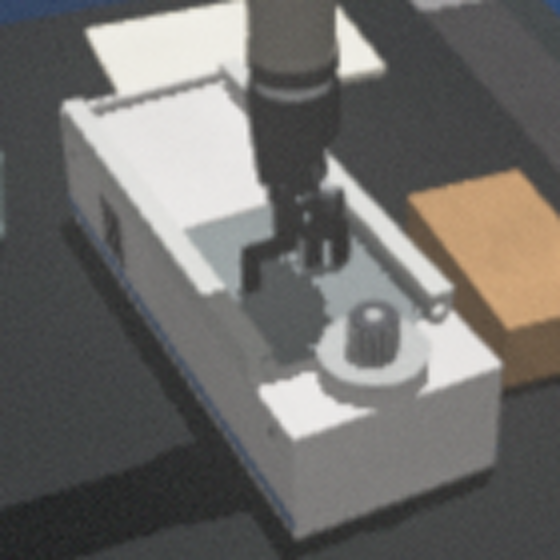

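The fingers straddle the bar near the middle of the handle. Closing.

```bash
python3 -m crank '[0,0.3,0,-1,0,-4,-0.4,0,0,0,0,0,0,-0.8,0,0,0,0,0,0,-1,0,0,0,0,0,0,-1,0,0,0,0,0,0,-1,0,0,0,0,0,0,-1]' 50; python3 -c "
from h import *;pose();look('side','s5',(180,110,320,250))"
```

```text
clock: 4.25
ee_pos: [0.5809, 0.0601, 0.1332]
orientation: [-0.175, 3.133, 0.002]
wrist_force: [0.1, 0.8, -0.5]
grip_width: 0.125
t4.2 pos [580.9  60.1 133.2] z [ 0.004  0.002 -1.   ] yaw_y 96.4 F [ 0.1  0.8 -0.5] M [ 0.15  0.06 -0.07] w 0.125 q [-0.39  0.46  0.36  1.58 -0.18  1.13  1.7 ]
```

View pics/s5.png

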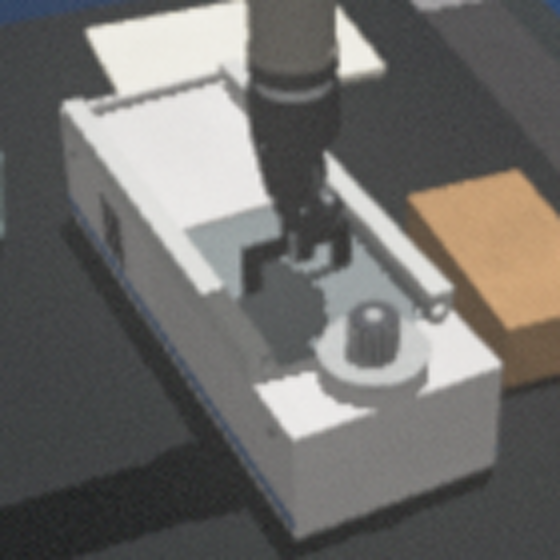

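The gripper stopped at 0.125, about 11 mm, so it holds the bar. Lifting 10 mm.

```bash
python3 -m crank '[0,0,0,0,0,4,-1,0,0,0,0,0,3,-1,0,0,0,0,0,3,-1,0,0,0,0,0,0,-1,0,0,0,0,0,0,-1]' 60; python3 -c "
from h import *;pose();look('side','s6',(180,110,320,250))"
```

```text
clock: 4.8
ee_pos: [0.5797, 0.0595, 0.1423]
orientation: [-0.175, 3.136, 0.001]
wrist_force: [-0.5, 0.2, -4.2]
grip_width: 0.13
t4.8 pos [579.7  59.5 142.3] z [ 0.  0. -1.] yaw_y 96.4 F [-0.5  0.2 -4.2] M [0.15 0.03 0.06] w 0.130 q [-0.39  0.45  0.37  1.57 -0.17  1.16  1.69]
```

View pics/s6.png

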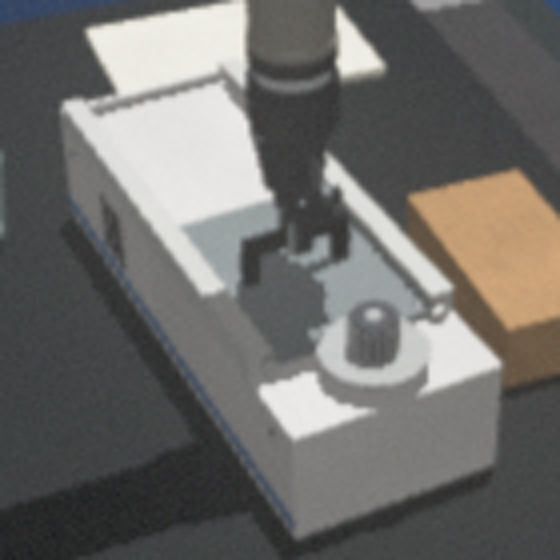

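The wrist carries 4.2 N, so the hatch hangs free. Sliding along the channels.

```bash
python3 -m crank '[0,0,0,-1.1,10,0,-1,0,0,0,-1.7,15,0,-1,0,0,0,-1.7,15,0,-1,0,0,0,-1.7,15,0,-1,0,0,0,-1.1,10,0,-1,0,0,0,-0.6,5,0,-1,0,0,0,0,0,0,-1]' 60; python3 -c "
from h import *;pose()"
```

```text
clock: 5.55
ee_pos: [0.57, 0.1385, 0.1419]
orientation: [0.181, -3.136, -0.002]
wrist_force: [-0.2, 0.3, -3.9]
grip_width: 0.126
t5.5 pos [570.  138.5 141.9] z [-0.     0.001 -1.   ] yaw_y 96.6 F [-0.2  0.3 -3.9] M [0.01 0.04 0.  ] w 0.126 q [-0.51  0.46  0.34  1.55 -0.17  1.16  1.55]
```

```bash
python3 -m crank '[0,0,-0.1,-1.1,10,0,-1,0,0,0,-1.7,15,0,-1,0,0,0,-2.2,20,0,-1,0,0,0,-2.2,20,0,-1,0,0,0,-2.2,20,0,-1,0,0,0,-1.2,12,0,-1,0,0,0,-1.1,10,0,-1,0,0,0,-0.5,5,0,-1,0,0,0,0,0,0,-1,0,0,0,0,0,0,-1]' 60; python3 -c "
from h import *;pose()"
```

```text
clock: 6.55
ee_pos: [0.557, 0.2552, 0.1417]
orientation: [0.169, -3.137, 0.002]
wrist_force: [-0.2, -0.6, -3.4]
grip_width: 0.127
t6.5 pos [557.  255.2 141.7] z [-0.    -0.001 -1.   ] yaw_y 96.1 F [-0.2 -0.6 -3.4] M [-0.07  0.03 -0.05] w 0.127 q [-0.67  0.51  0.32  1.47 -0.16  1.19  1.35]
```

```bash
python3 -m crank '[0,0,0.2,-0.5,6,0,-1,0,0,0,-0.7,7,0,-1,0,0,0,-0.4,4,0,-1,0,0,0,-0.3,2,0,-1,0,0,0,0,0,0,-1]' 60; python3 -m crank '[0,0,0,-0.2,2,0,-1,0,0,0,0,1,0,-1]';python3 -m crank '[0,0,0,0,1,0,-1,0,0,0,0,1,0,-1]'; python3 -c "
from h import *;pose();look('side','s7',(160,90,320,250))"
```

```text
clock: 7.05
ee_pos: [0.556, 0.2727, 0.1419]
orientation: [-0.167, 3.137, -0.004]
wrist_force: [0.4, 0.9, -3.7]
grip_width: 0.122
clock: 7.25
ee_pos: [0.5559, 0.2755, 0.1419]
orientation: [-0.166, 3.137, -0.005]
wrist_force: [-0.5, -0.7, -3.3]
grip_width: 0.129
clock: 7.45
ee_pos: [0.5559, 0.2773, 0.1419]
orientation: [-0.166, 3.137, -0.005]
wrist_force: [-0.4, 0.7, -3.6]
grip_width: 0.125
t7.5 pos [555.9 277.3 141.9] z [ 0.    -0.003 -1.   ] yaw_y 96.0 F [-0.4  0.7 -3.6] M [ 0.03 -0.01 -0.02] w 0.125 q [-0.7   0.53  0.31  1.44 -0.16  1.2   1.31]
```

View pics/s7.png

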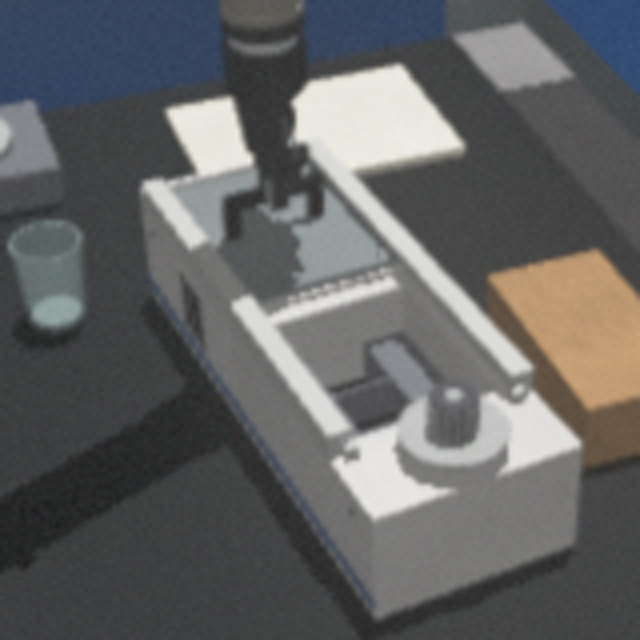

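The hatch is nearly at the end stop and the well is clear. I'll nudge it to contact, then lower it.

```bash
python3 -m crank '[0,0,0.2,-0.2,1.5,0,-1,0,0,0,0,1,0,-1]';python3 -m crank '[0,0,0,0,1,0,-1,0,0,0,0,0,0,-1]'; python3 -m crank '[0,0,0,0,0,-1,-1,0,0,0,0,0,-1,-1,0,0,0,0,0,-1,-1,0,0,0,0,0,0,-1]'; python3 -c "
from h import *;pose()"
```

```text
clock: 7.7
ee_pos: [0.5558, 0.2799, 0.1419]
orientation: [-0.171, 3.137, -0.005]
wrist_force: [-0.3, 0.0, -3.5]
grip_width: 0.125
clock: 7.9
ee_pos: [0.556, 0.2801, 0.142]
orientation: [-0.171, 3.136, -0.008]
wrist_force: [0.2, 0.1, -3.6]
grip_width: 0.125
clock: 8.3
ee_pos: [0.5562, 0.28, 0.1394]
orientation: [-0.171, 3.136, -0.007]
wrist_force: [0.8, 0.1, -2.6]
grip_width: 0.125
t8.3 pos [556.2 280.  139.4] z [ 0.001 -0.004 -1.   ] yaw_y 96.2 F [ 0.8  0.1 -2.6] M [-0.01 -0.02  0.04] w 0.125 q [-0.7   0.53  0.31  1.44 -0.16  1.19  1.31]
```

```bash
python3 -m crank '[0,0,0,0,0,-1,-1,0,0,0,0,0,-1,-1,0,0,0,0,0,0,-1]'; python3 -m crank '[0,0,0,0,1.5,0,-1,0,0,0,0,1.5,0,-1]';  python3 -c "
from h import *;pose()"
```

```text
clock: 8.6
ee_pos: [0.5563, 0.2801, 0.1393]
orientation: [-0.171, 3.135, -0.005]
wrist_force: [-1.3, -0.4, -3.2]
grip_width: 0.124
clock: 8.8
ee_pos: [0.5566, 0.2803, 0.1392]
orientation: [-0.169, 3.136, -0.012]
wrist_force: [-3.2, -5.4, 1.2]
grip_width: 0.128
t8.8 pos [556.6 280.3 139.2] z [ 0.002 -0.008 -1.   ] yaw_y 96.2 F [-3.2 -5.4  1.2] M [-0.77  0.45  0.19] w 0.128 q [-0.7   0.53  0.31  1.44 -0.16  1.2   1.3 ]
```

The force in y shows contact with the end stop and the height has bottomed out, so the hatch is parked. Releasing and rising.

```bash
python3 -m crank '[0,0.1,0,0,-0.3,0,-1,0,0,0,0,0,0,-0.5,0,0,0,0,0,0,0,0,0,0,0,0,0,0,0,0,0,0,0,15,0,0,0,0,0,0,25,0,0,0,0,0,0,35,0,0,0,0,0,0,35,0,0,0,0,0,0,20,0,0,0,0,0,0,0,0]';  python3 -c "
from h import *;pose()"
```

```text
clock: 9.8
ee_pos: [0.5569, 0.2871, 0.2741]
orientation: [-0.174, 3.132, 0.004]
wrist_force: [0.4, 0.3, 0.5]
grip_width: 0.501
t9.8 pos [556.9 287.1 274.1] z [ 0.005  0.003 -1.   ] yaw_y 96.4 F [0.4 0.3 0.5] M [ 0.01 -0.02  0.01] w 0.501 q [-0.71  0.46  0.33  1.21 -0.14  1.48  1.28]
```

```bash
python3 -m crank '[0,0,-6.5,-6,-20,0,0,0,0,-6.5,-6,-35,0,0,0,0,-6.5,-6,-35,0,0,0,0,-6.5,-6,-35,0,0.2,0,0,-6.5,-6,-35,0,0.2,0,0,-6.5,-6,-35,0,0.2,0,0,-6.5,-6,-35,0,0.2,0,0,-6.5,-6,-35,0,0.2,0,0,-6.5,-6,-35,0,0.2,0,0,-6.5,-6,-35,0,0.2]';  python3 -c "
from h import *;pose()"
```

```text
clock: 10.8
ee_pos: [0.4883, -0.0476, 0.2605]
orientation: [-1.575, -2.714, -0.006]
wrist_force: [0.6, -0.6, 1.1]
grip_width: 0.597
t10.8 pos [488.3 -47.6 260.5] z [-0.001  0.005 -1.   ] yaw_y 29.8 F [ 0.6 -0.6  1.1] M [ 0.02 -0.04 -0.01] w 0.597 q [-0.49  0.2   0.67  1.63 -0.13  1.36  0.71]
```

```bash
python3 -m crank '[-0.1,0,-5,-2,-35,-5,0.2,0,0,-5,-2,-35,-5,0.2,0,0,-5,-2,-35,-5,0.2,0,0,-4,-2,-35,0,0.2,0,0,-3,-2,-25,0,0.2,0,0,-1,-2,-15,0,0.2,0,0,0,0,-5,0,0.2,0,0,0,0,0,0,0.2,0,0,0,0,0,0,0.2]';  python3 -c "
from h import *;pose();
f=look('top','t8',(280,170,400,260),6);g=look('side','s8',(220,230,330,340),6)"
```

```text
clock: 11.7
ee_pos: [0.469, -0.2416, 0.2348]
orientation: [-2.111, -2.312, 0.002]
wrist_force: [-0.3, -0.2, 0.0]
grip_width: 0.6
t11.7 pos [ 469.  -241.6  234.8] z [-0.009  0.006 -1.   ] yaw_y 5.2 F [-0.3 -0.2  0. ] M [ 0.01 -0.02  0.02] w 0.600 q [-0.18  0.34  0.83  1.58 -0.25  1.35  0.77]
```

View pics/t8.png

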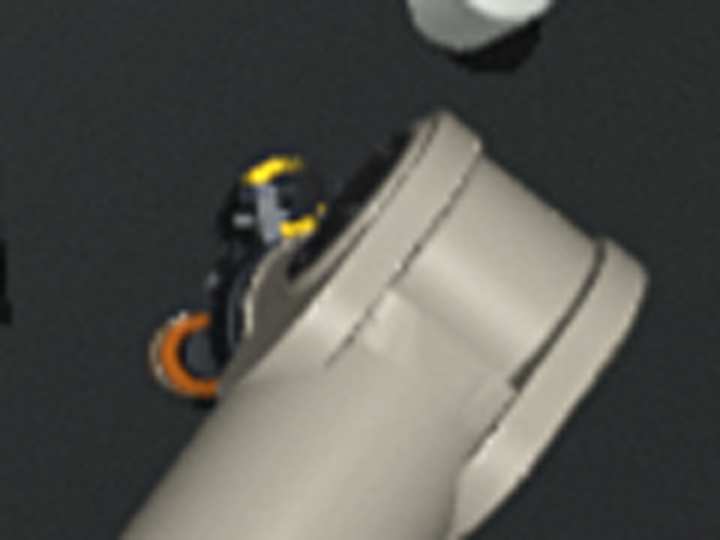

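View pics/s8.png

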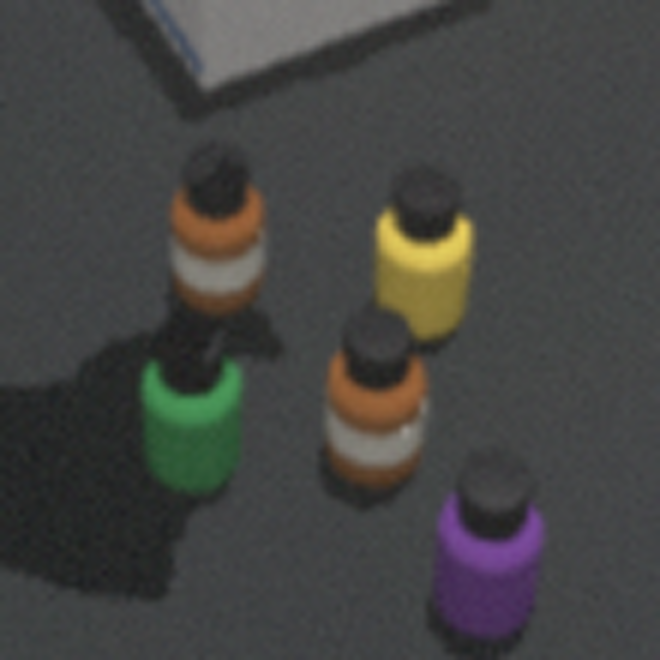

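Bottle A hasn't moved: its cap in the side view is at (256,257) full-frame, as before. Aligning over it.

```bash
python3 -m crank '[-0.35,-0.5,1,3,-13,0,0.2,0,0,0,0,0,0,0.2]'; python3 -m crank '[0,0,0,0,0,0,0.2]';  python3 -c "
from h import *;pose()"
```

```text
clock: 12.0
ee_pos: [0.4736, -0.2516, 0.235]
orientation: [-2.09, -2.345, -0.003]
wrist_force: [-0.4, 0.3, 0.4]
grip_width: 0.598
clock: 12.1
ee_pos: [0.4741, -0.25, 0.2349]
orientation: [-2.088, -2.346, -0.004]
wrist_force: [-0.8, 0.7, -0.3]
grip_width: 0.601
t12.1 pos [ 474.1 -250.   234.9] z [ 0.001  0.003 -1.   ] yaw_y 6.7 F [-0.8  0.7 -0.3] M [-0.01  0.   -0.04] w 0.601 q [-0.16  0.35  0.82  1.57 -0.26  1.34  0.81]
```

```bash
python3 -m crank '[-0.1,0,0,-1,-4,-20,0.2,0,0,0,-0.5,-2,-30,0.2,0,0,0,0,0,-30,0.2,0,0,0,0,0,-15,0.2,0,0,0,0,0,-5,0.2,0,0,0,0,0,0,0.2,0,0,0,0,0,0,0.2]';  python3 -c "
from h import *;pose()
f=look('top','t9',(280,170,400,260),6);g=look('side','s9',(220,200,330,310),6)"
```

```text
clock: 12.8
ee_pos: [0.4762, -0.2497, 0.1339]
orientation: [2.077, 2.354, 0.012]
wrist_force: [0.2, -0.1, -0.0]
grip_width: 0.598
t12.8 pos [ 476.2 -249.7  133.9] z [ 0.007  0.004 -1.   ] yaw_y 7.1 F [ 0.2 -0.1 -0. ] M [-0.03  0.05  0.03] w 0.598 q [-0.12  0.44  0.78  1.72 -0.34  1.12  0.88]
```

View pics/s9.png

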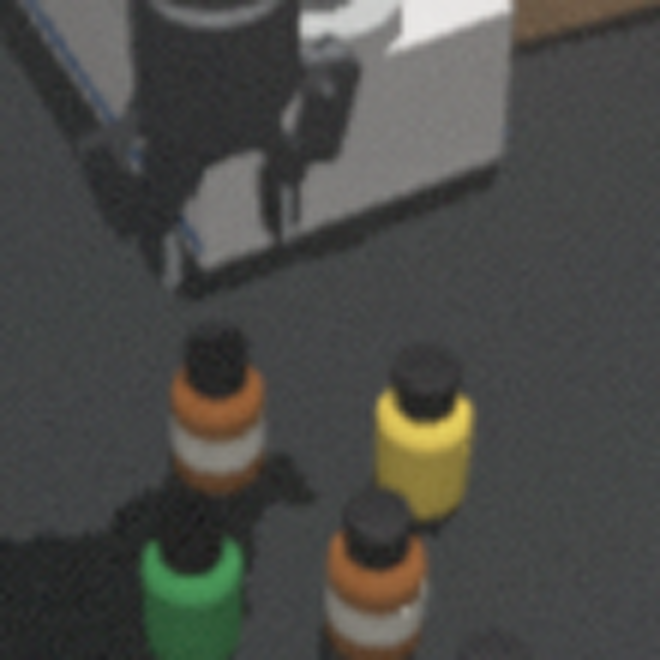

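View pics/t9.png

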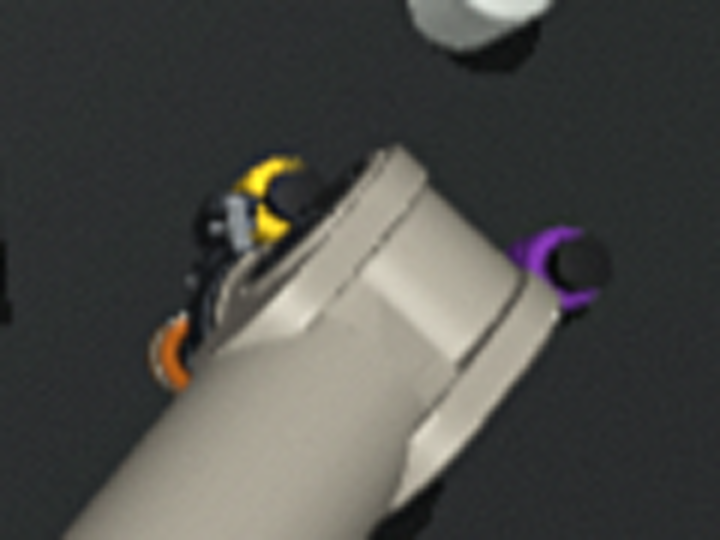

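```bash
python3 -m crank '[-0.2,0.4,-0.5,-3,-6,0,0.2,0,0,0,0,0,0,0.2,0,0,0,-0.5,-1,0,0.2]';  python3 -c "
from h import *;pose()"
```

```text
clock: 13.2
ee_pos: [0.474, -0.2585, 0.1364]
orientation: [2.087, 2.343, 0.002]
wrist_force: [-0.3, 1.0, -0.3]
grip_width: 0.6
t13.2 pos [ 474.  -258.5  136.4] z [ 0.004 -0.002 -1.   ] yaw_y 6.6 F [-0.3  1.  -0.3] M [ 0.02 -0.01  0.03] w 0.600 q [-0.11  0.44  0.78  1.71 -0.34  1.13  0.89]
```

```bash
python3 -m crank '[0.1,0.2,0,-1,1,-15,0.2,0,0,0,-0.5,0.3,-20,0.2,0,0,0,-0.5,0.3,-20,0.2,0,0,0,-0.5,0.2,-12,0.2,0,0,0,0,0,-5,0.2,0,0,0,0,0,0,0.2]';  python3 -c "
from h import *;pose()
g=look('side','s10',(220,200,330,310),6)"
```

```text
clock: 13.8
ee_pos: [0.4704, -0.2566, 0.0592]
orientation: [-2.09, -2.344, -0.0]
wrist_force: [-0.0, -0.2, 0.9]
grip_width: 0.599
t13.8 pos [ 470.4 -256.6   59.2] z [-0.  0. -1.] yaw_y 6.5 F [-0.  -0.2  0.9] M [ 0.01  0.02 -0.04] w 0.599 q [-0.07  0.53  0.73  1.8  -0.42  0.98  0.95]
```

View pics/s10.png

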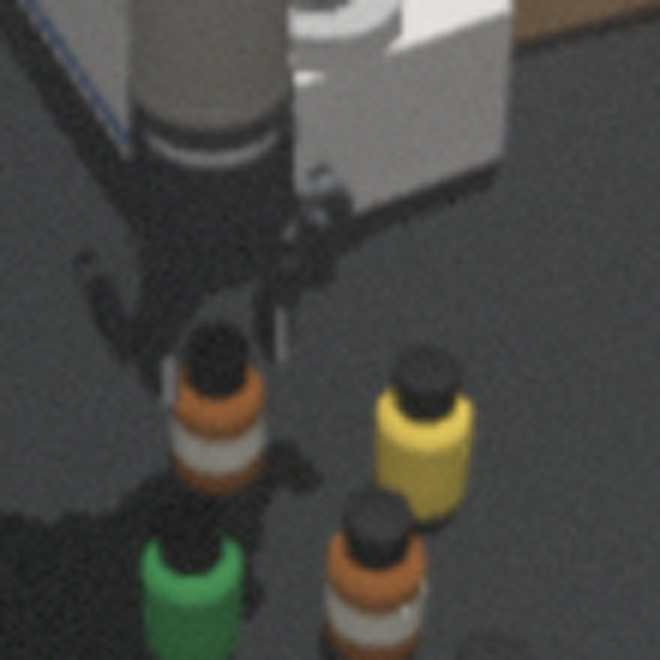

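The fingers straddle the cap of bottle A. Closing.

```bash
python3 -m crank '[0,0,0,1,0,0.5,0,0,0,0,0,0,0,-0.15,0,0,0,0,0,0,-0.3,0,0,0,0,0,0,-0.5,0,0,0,0,0,0,-1,0,0,0,0,0,0,-1,0,0,0,0,0,0,-1]' 30;  python3 -c "
from h import *;pose()
g=look('side','s11',(220,200,330,310),6)"
```

```text
clock: 14.55
ee_pos: [0.4732, -0.2574, 0.0622]
orientation: [2.088, 2.342, 0.003]
wrist_force: [-0.2, 0.3, -1.4]
grip_width: 0.363
t14.6 pos [ 473.2 -257.4   62.2] z [ 0.004 -0.001 -1.   ] yaw_y 6.6 F [-0.2  0.3 -1.4] M [0.04 0.04 0.03] w 0.363 q [-0.07  0.53  0.73  1.79 -0.42  0.98  0.95]
```

View pics/s11.png

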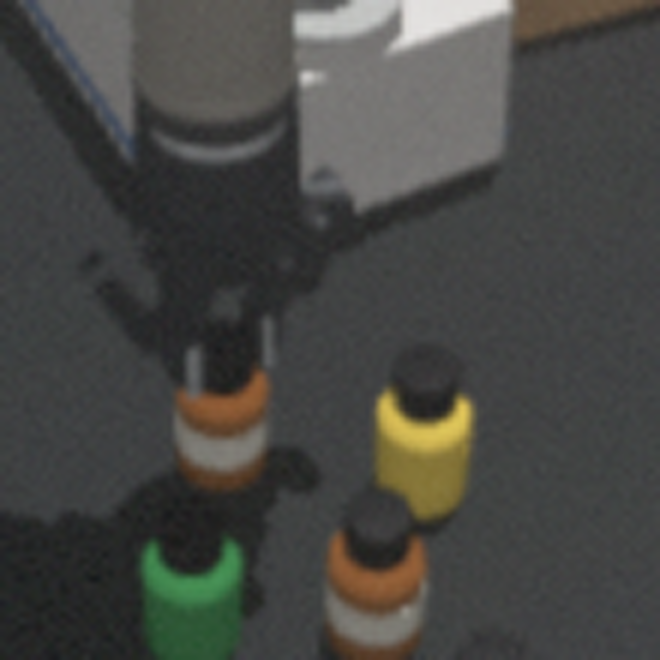

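The bottle is gripped at about 31 mm opening. Lifting.

```bash
python3 -m crank '[0,0,0,0,0,10,-1,0,0,0,0,0,20,-1,0,0,0,0,0,30,-1,0,0,0,0,0,35,-1,0,0,0,0,0,35,-1,0,0,0,0,0,25,-1,0,0,0,0,0,10,-1,0,0,0,0,0,0,-1,0,0,0,0,0,0,-1]' 35;  python3 -c "
from h import *;pose()
look('top','t12',(100,140,300,260));g=look('side','s12')"
```

```text
clock: 15.5
ee_pos: [0.4699, -0.2571, 0.2357]
orientation: [2.093, 2.341, 0.002]
wrist_force: [0.0, -0.1, -1.9]
grip_width: 0.358
t15.5 pos [ 469.9 -257.1  235.7] z [ 0.002 -0.    -1.   ] yaw_y 6.4 F [ 0.  -0.1 -1.9] M [ 0.01 -0.02  0.03] w 0.358 q [-0.15  0.35  0.83  1.57 -0.26  1.34  0.82]
```

View pics/t12.png

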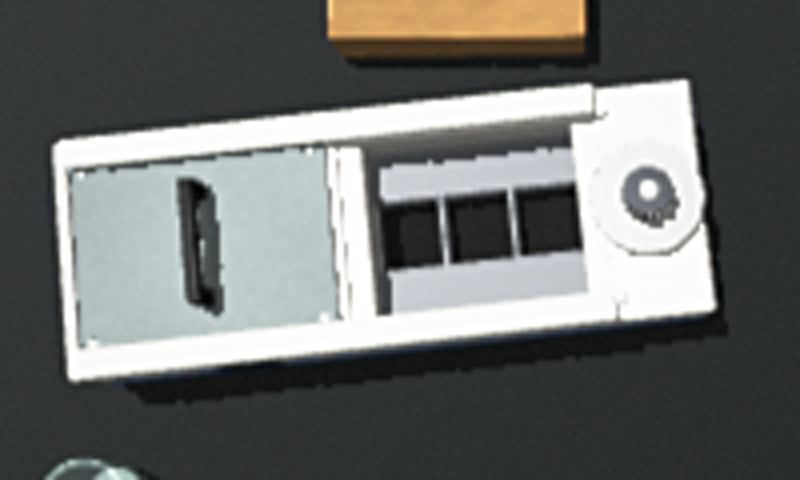

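```bash
python3 -c "
import cv2;i=cv2.imread('pics/s12.png');cv2.imwrite('pics/s12b.png',cv2.resize(i,(768,576),interpolation=cv2.INTER_AREA))"
```

```text
(no output)
```

View pics/s12b.png

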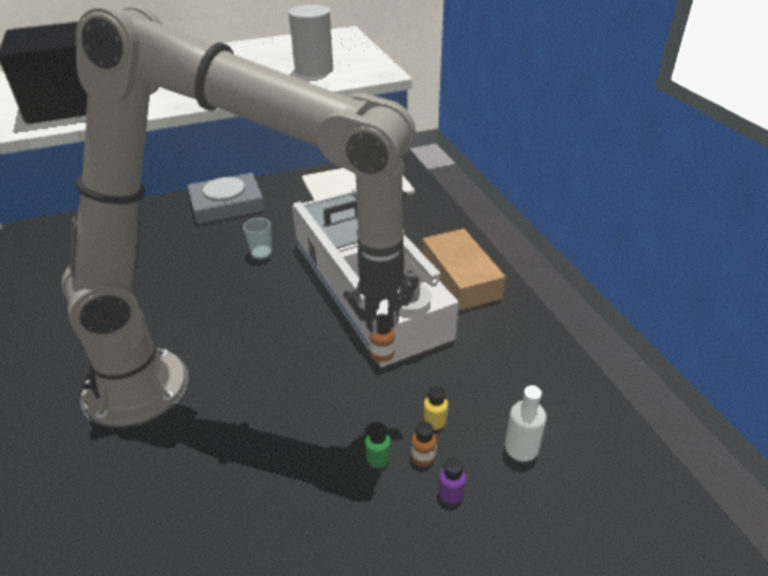

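The top view shows the hatch parked and the well open with three black cells. The dividers are at t12 px (444,232) and (515,223). Measuring the cells.

Run:
```python
from h import *
f=look("top")
def T(x,y):return ((x+.5)/4-.5+100,(y+.5)/4-.5+140)
pts=[onz(f,*T(*q),.054)*1000 for q in((442,201),(447,264),(512,190),(518,256))]
for p in pts:print(np.round(p,1))
print("mid",np.mean(pts,axis=0))
p=onz(f,*T(650,198),.135)*1000;print("disc",p)
a=[onz(f,*T(*q),.156)*1000 for q in((184,178),(194,302))];print("parked handle left edge",a)
```

```text
[603.4  92.5  54. ]
[549.2  87.3  54. ]
[613.2  32.6  54. ]
[556.3  26.9  54. ]
mid [580.51716261  59.83169132  54.        ]
disc [595.31213978 -82.63153236 135.        ]
parked handle left edge [array([606.80860081, 285.31845069, 156.        ]), array([509.12575523, 273.82165885, 156.        ])]
```

```bash
python3 -m crank '[0,0,0,5,18,0,-1,0,0,0,9,33,0,-1,0,0,0,10,38,0,-1,0,0,0,10,38,0,-1,0,0,0,10,38,0,-1,0,0,0,10,38,0,-1,0,0,0,10,38,0,-1,0,0,0,10,38,0,-1,0,0,0,9,33,0,-1,0,0,0,7,25,0,-1]';python3 -m crank '[0,0,0,4,14,0,-1,0,0,0,2,7,0,-1,0,0,0,0,0,0,-1,0,0,0,0,0,0,-1]';  python3 -c "
from h import *;pose()"
```

```text
clock: 16.65
ee_pos: [0.5503, 0.0884, 0.2217]
orientation: [-2.102, -2.314, 0.031]
wrist_force: [-0.3, 0.2, -1.4]
grip_width: 0.365
clock: 17.05
ee_pos: [0.5547, 0.1133, 0.2173]
orientation: [-2.092, -2.316, 0.042]
wrist_force: [0.4, -0.4, -1.9]
grip_width: 0.364
t17.1 pos [554.7 113.3 217.3] z [-0.033 -0.007 -0.999] yaw_y 5.8 F [ 0.4 -0.4 -1.9] M [ 0.02 -0.08 -0.05] w 0.364 q [-0.71  0.43  0.69  1.47 -0.27  1.37  0.1 ]
```

```bash
python3 -m crank '[0.4,-1.9,0.6,15,5,0,-1,0,0,0,2,1,0,-1,0,0,0,0,0,0,-1,0,0,0,0,0,0,-1]';  python3 -c "
from h import *;pose()"
```

```text
clock: 17.45
ee_pos: [0.5734, 0.1137, 0.2182]
orientation: [2.1, 2.331, 0.003]
wrist_force: [0.2, 0.5, -2.0]
grip_width: 0.364
t17.4 pos [573.4 113.7 218.2] z [ 0.004 -0.001 -1.   ] yaw_y 6.0 F [ 0.2  0.5 -2. ] M [-0.    0.01  0.01] w 0.364 q [-0.7   0.44  0.68  1.46 -0.28  1.34  0.11]
```

```bash
python3 -m crank '[0,0.2,0.3,0,6,0,-1,0,0,0,0,0,-15,-1,0,0,0,0,0,-25,-1,0,0,0,0,0,-20,-1,0,0,0,0,0,-12,-1,0,0,0,0,0,-5,-1,0,0,0,0,0,0,-1,0,0,0,0,0,0,-1]';  python3 -c "
from h import *;pose();look('side','s13',(180,90,320,230));look('top','t13',(100,140,300,260))"
```

```text
clock: 18.25
ee_pos: [0.5748, 0.1223, 0.1413]
orientation: [2.093, 2.34, 0.008]
wrist_force: [0.1, 0.4, -1.7]
grip_width: 0.363
t18.2 pos [574.8 122.3 141.3] z [ 0.005  0.002 -1.   ] yaw_y 6.4 F [ 0.1  0.4 -1.7] M [-0.02  0.   -0.02] w 0.363 q [-0.69  0.5   0.65  1.56 -0.33  1.18  0.14]
```

View pics/s13.png

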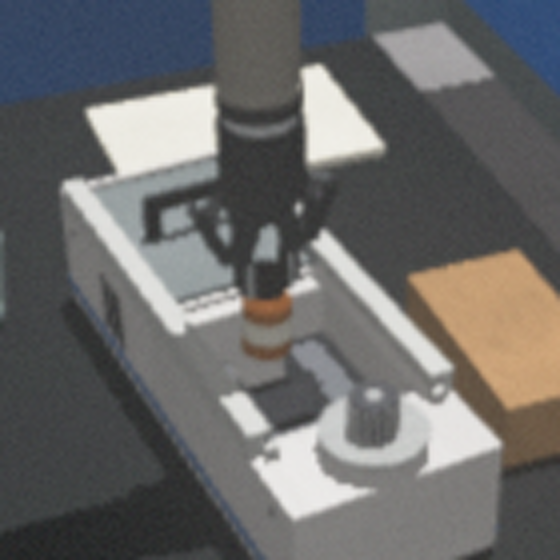

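The bottle hangs in the well above the +y cell. Continuing down.

```bash
python3 -m crank '[0,0.3,0,-1,-1.5,-8,-1,0,0,0,0,0,-14,-1,0,0,0,0,0,-14,-1,0,0,0,0,0,-10,-1,0,0,0,0,0,-6,-1,0,0,0,0,0,0,-1,0,0,0,0,0,0,-1]';  python3 -c "
from h import *;pose()"
```

```text
clock: 19.05
ee_pos: [0.5738, 0.1204, 0.0851]
orientation: [-2.094, -2.34, -0.003]
wrist_force: [0.6, 0.6, -2.0]
grip_width: 0.361
t19.1 pos [573.8 120.4  85.1] z [ 0.     0.002 -1.   ] yaw_y 6.4 F [ 0.6  0.6 -2. ] M [ 0.02 -0.01 -0.  ] w 0.361 q [-0.67  0.56  0.63  1.63 -0.37  1.07  0.18]
```

```bash
python3 -m crank '[0,0,0,0,0,-3,-1,0,0,0,0,0,-2,-1,0,0,0,0,0,-1,-1,0,0,0,0,0,0,-1]'; for i in 1; do :; done; python3 -m crank '[0,0,0,0,0,-1,-1,0,0,0,0,0,0,-1]';python3 -m crank '[0,0,0,0,0,-1,-1,0,0,0,0,0,0,-1]'
```

```text
clock: 19.45
ee_pos: [0.575, 0.1206, 0.0799]
orientation: [2.094, 2.342, 0.006]
wrist_force: [-0.5, -0.9, -1.6]
grip_width: 0.363
clock: 19.65
ee_pos: [0.5753, 0.1206, 0.0793]
orientation: [2.094, 2.341, 0.008]
wrist_force: [-0.5, -0.4, -2.0]
grip_width: 0.358
clock: 19.85
ee_pos: [0.5754, 0.1206, 0.0784]
orientation: [2.094, 2.341, 0.008]
wrist_force: [-0.8, -0.3, -2.0]
grip_width: 0.363
```

```bash
python3 -m crank '[0,0.2,0,0,0,-1,-1,0,0,0,0,0,0,-1]';python3 -m crank '[0,0,0,0,0,-1,-1,0,0,0,0,0,0,-1]'; python3 -m crank '[0,0,0,0,0,-1,-1,0,0,0,0,0,0,-1]'
```

```text
clock: 20.05
ee_pos: [0.5754, 0.1207, 0.0773]
orientation: [-2.093, -2.34, -0.004]
wrist_force: [-0.5, -0.1, -1.7]
grip_width: 0.362
clock: 20.25
ee_pos: [0.5755, 0.1207, 0.0762]
orientation: [-2.093, -2.34, -0.004]
wrist_force: [0.7, 0.6, -1.5]
grip_width: 0.36
clock: 20.45
ee_pos: [0.5758, 0.1207, 0.0759]
orientation: [-2.093, -2.341, -0.005]
wrist_force: [-0.1, 0.3, -0.8]
grip_width: 0.363
```

```bash
python3 -m crank '[0,0,0,0,0,-0.7,-1,0,0,0,0,0,0,-1]'; python3 -m crank '[0,0,0,0,0,0,-0.2,0,0,0,0,0,0,0,0,0,0,0,0,0,0.2,0,0,0,0,0,0,0.2]'; python3 -c "
from h import *;pose()"
```

```text
clock: 20.65
ee_pos: [0.5759, 0.1208, 0.0758]
orientation: [-2.093, -2.34, -0.006]
wrist_force: [-0.4, 0.0, -1.1]
grip_width: 0.364
clock: 21.05
ee_pos: [0.5766, 0.1207, 0.0758]
orientation: [-2.094, -2.341, -0.008]
wrist_force: [-0.1, 0.2, 0.7]
grip_width: 0.599
t21.1 pos [576.6 120.7  75.8] z [ 0.003  0.004 -1.   ] yaw_y 6.4 F [-0.1  0.2  0.7] M [0.   0.05 0.02] w 0.599 q [-0.66  0.58  0.62  1.63 -0.38  1.05  0.18]
```

Released. Rising straight up, then going back towards bottle B.

```bash
python3 -m crank '[0,0,0,-1,0,8,0.2,0,0,0,0,0,20,0.2,0,0,0,0,0,30,0.2,0,0,0,0,0,40,0.2,0,0,0,0,0,40,0.2,0,0,0,-4,-15,15,0.2,0,0,0,-5,-35,0,0.2,0,0,0,-5,-40,0,0.2,0,0,0,-5,-40,0,0.2,0,0,0,-5,-40,0,0.2]'; python3 -c "
from h import *;pose()"
```

```text
clock: 22.05
ee_pos: [0.5484, -0.0482, 0.2374]
orientation: [-2.076, -2.357, -0.014]
wrist_force: [0.1, -0.7, 0.4]
grip_width: 0.598
t22.1 pos [548.4 -48.2 237.4] z [ 0.005  0.007 -1.   ] yaw_y 7.3 F [ 0.1 -0.7  0.4] M [-0.01  0.04 -0.02] w 0.598 q [-0.48  0.36  0.74  1.52 -0.25  1.35  0.41]
```

```bash
python3 -m crank '[-0.1,0,0,-5,-40,0,0.2,-0.1,0,0,-5,-40,0,0.2,0,0,0,-5,-40,0,0.2,0,0,0,-5,-40,0,0.2,0,0,0,-4,-36,0,0.2,0,0,0,-4,-30,0,0.2,0,0,0,-3,-25,0,0.2,0,0,0,-3,-20,0,0.2,0,0,0,0,0,0,0.2,0,0,0,0,0,0,0.2]'; python3 -c "
from h import *;pose();look('side','s14',(220,130,340,340),3);look('top','t14',(100,140,400,260),2)"
```

```text
clock: 23.05
ee_pos: [0.4972, -0.3447, 0.2371]
orientation: [-2.104, -2.332, 0.002]
wrist_force: [-0.2, 0.6, 0.5]
grip_width: 0.6
t23.1 pos [ 497.2 -344.7  237.1] z [-0.001 -0.001 -1.   ] yaw_y 5.9 F [-0.2  0.6  0.5] M [ 0.   -0.04 -0.03] w 0.600 q [ 0.07  0.51  0.79  1.36 -0.35  1.42  0.96]
```

View pics/s14.png

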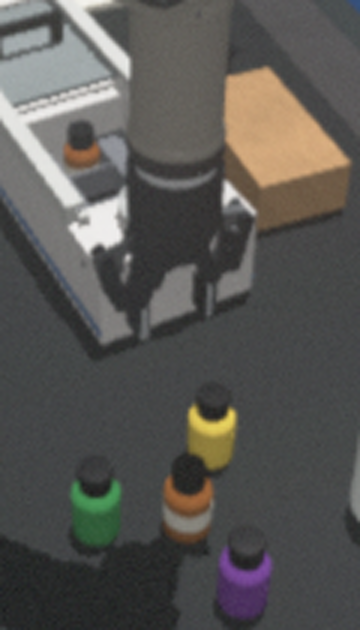

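View pics/t14.png

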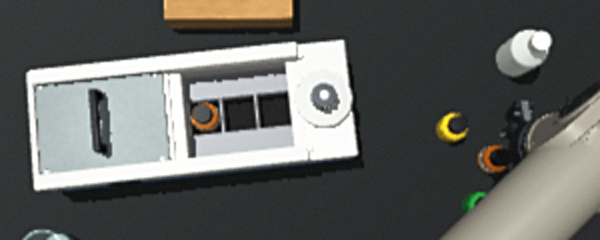

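Bottle A stands upright in the +y cell. Bottle B's cap is at side px (283,285), so it hasn't moved. Moving over it.

```bash
python3 -m crank '[0,0,0.3,4,-14,0,0.2,0,0,0,3,-10,0,0.2,0,0,0,0,-2,0,0.2,0,0,0,0,0,0,0.2,0,0,0,0,0,0,0.2]'; python3 -c "
from h import *;pose()"
```

```text
clock: 23.65
ee_pos: [0.5082, -0.3639, 0.2371]
orientation: [-2.083, -2.348, -0.006]
wrist_force: [0.2, -0.5, -0.4]
grip_width: 0.599
t23.6 pos [ 508.2 -363.9  237.1] z [ 0.     0.005 -1.   ] yaw_y 6.9 F [ 0.2 -0.5 -0.4] M [ 0.    0.03 -0.01] w 0.599 q [ 0.13  0.55  0.78  1.29 -0.38  1.45  0.99]
```

```bash
python3 -m crank '[-0.3,0,-0.3,-2,-9,0,0.2,0,0,0,0,-1,-15,0.2,0,0,0,0,0,-25,0.2,0,0,0,0,0,-30,0.2,0,0,0,0,0,-20,0.2,0,0,0,0,0,-10,0.2,0,0,0,0,0,0,0.2,0,0,0,0,0,0,0.2]'; python3 -c "
from h import *;pose()"
```

```text
clock: 24.45
ee_pos: [0.5058, -0.3764, 0.1367]
orientation: [2.087, 2.339, -0.003]
wrist_force: [1.1, 0.5, 0.6]
grip_width: 0.597
t24.4 pos [ 505.8 -376.4  136.7] z [ 0.004 -0.006 -1.   ] yaw_y 6.5 F [1.1 0.5 0.6] M [ 0.   -0.04  0.  ] w 0.597 q [ 0.14  0.62  0.75  1.44 -0.43  1.24  1.05]
```

```bash
python3 -m crank '[0.3,0.2,0,0,1,-12,0.2,0,0,0,0,0,-20,0.2,0,0,0,0,0,-20,0.2,0,0,0,0,0,-15,0.2,0,0,0,0,0,-5,0.2,0,0,0,0,0,-1,0.2,0,0,0,0,0,0,0.2]'; python3 -c "
from h import *;pose();g=look('side','s15',(220,220,330,330),6)"
```

```text
clock: 25.15
ee_pos: [0.5093, -0.3785, 0.0656]
orientation: [2.082, 2.337, 0.002]
wrist_force: [-0.2, -0.3, 0.8]
grip_width: 0.599
t25.1 pos [ 509.3 -378.5   65.6] z [ 0.01  -0.007 -1.   ] yaw_y 6.6 F [-0.2 -0.3  0.8] M [0.03 0.04 0.01] w 0.599 q [ 0.17  0.69  0.71  1.51 -0.48  1.1   1.09]
```

View pics/s15.png

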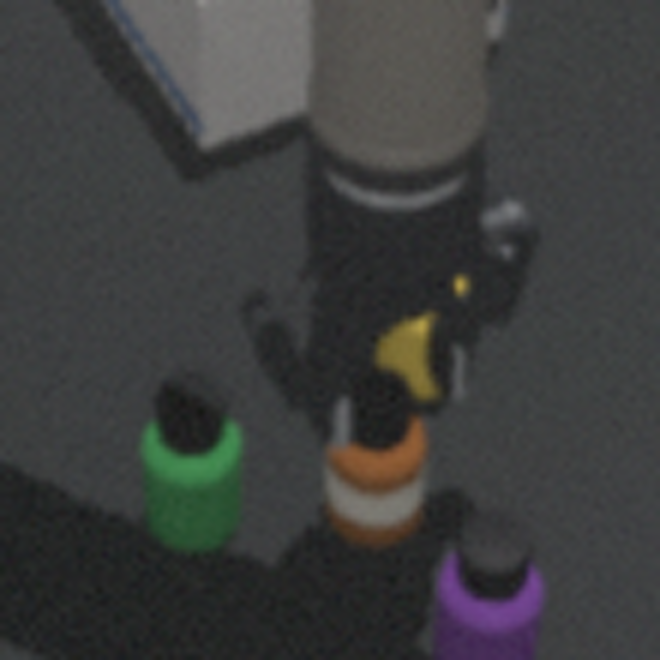

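The fingers straddle B, off by about 3.5 mm in +x. Correcting and closing.

```bash
python3 -m crank '[0.4,0.5,0,-3,2.5,-3,0.2,0,0,0,0,0,0,0.1,0,0,0,0,0,0,0]'; python3 -c "
from h import *;pose()"
```

```text
clock: 25.5
ee_pos: [0.5073, -0.377, 0.0647]
orientation: [2.087, 2.343, 0.002]
wrist_force: [-1.3, -0.1, -0.8]
grip_width: 0.495
t25.5 pos [ 507.3 -377.    64.7] z [ 0.004 -0.002 -1.   ] yaw_y 6.6 F [-1.3 -0.1 -0.8] M [ 0.01 -0.01 -0.03] w 0.495 q [ 0.17  0.69  0.71  1.51 -0.48  1.11  1.09]
```

```bash
python3 -m crank '[0,0.2,0,-1.5,1.5,-2.5,0,0,0,0,0,0,0,-0.15,0,0,0,0,0,0,-0.3,0,0,0,0,0,0,-0.5,0,0,0,0,0,0,-1,0,0,0,0,0,0,-1,0,0,0,0,0,0,-1]' 30;  python3 -c "
from h import *;pose()"; python3 -m crank '[0,0,0,0,0,10,-1,0,0,0,0,0,20,-1,0,0,0,0,0,30,-1,0,0,0,0,0,35,-1,0,0,0,0,0,35,-1,0,0,0,0,0,25,-1,0,0,0,0,0,10,-1,0,0,0,0,0,0,-1,0,0,0,0,0,0,-1]' 35;  python3 -c "
from h import *;pose();g=look('side','s16')"
```

```text
clock: 26.2
ee_pos: [0.5056, -0.3758, 0.0628]
orientation: [2.088, 2.344, -0.002]
wrist_force: [-0.6, -0.6, 1.0]
grip_width: 0.358
t26.2 pos [ 505.6 -375.8   62.8] z [ 0.001 -0.003 -1.   ] yaw_y 6.6 F [-0.6 -0.6  1. ] M [-0.04  0.03  0.01] w 0.358 q [ 0.16  0.69  0.71  1.52 -0.48  1.11  1.09]
clock: 27.1
ee_pos: [0.5025, -0.3721, 0.2324]
orientation: [-2.087, -2.34, 0.002]
wrist_force: [-0.5, -0.4, -1.2]
grip_width: 0.358
t27.1 pos [ 502.5 -372.1  232.4] z [-0.005  0.003 -1.   ] yaw_y 6.6 F [-0.5 -0.4 -1.2] M [-0.03  0.01  0.03] w 0.358 q [ 0.14  0.56  0.78  1.3  -0.38  1.44  1.01]
```

View pics/s16.png

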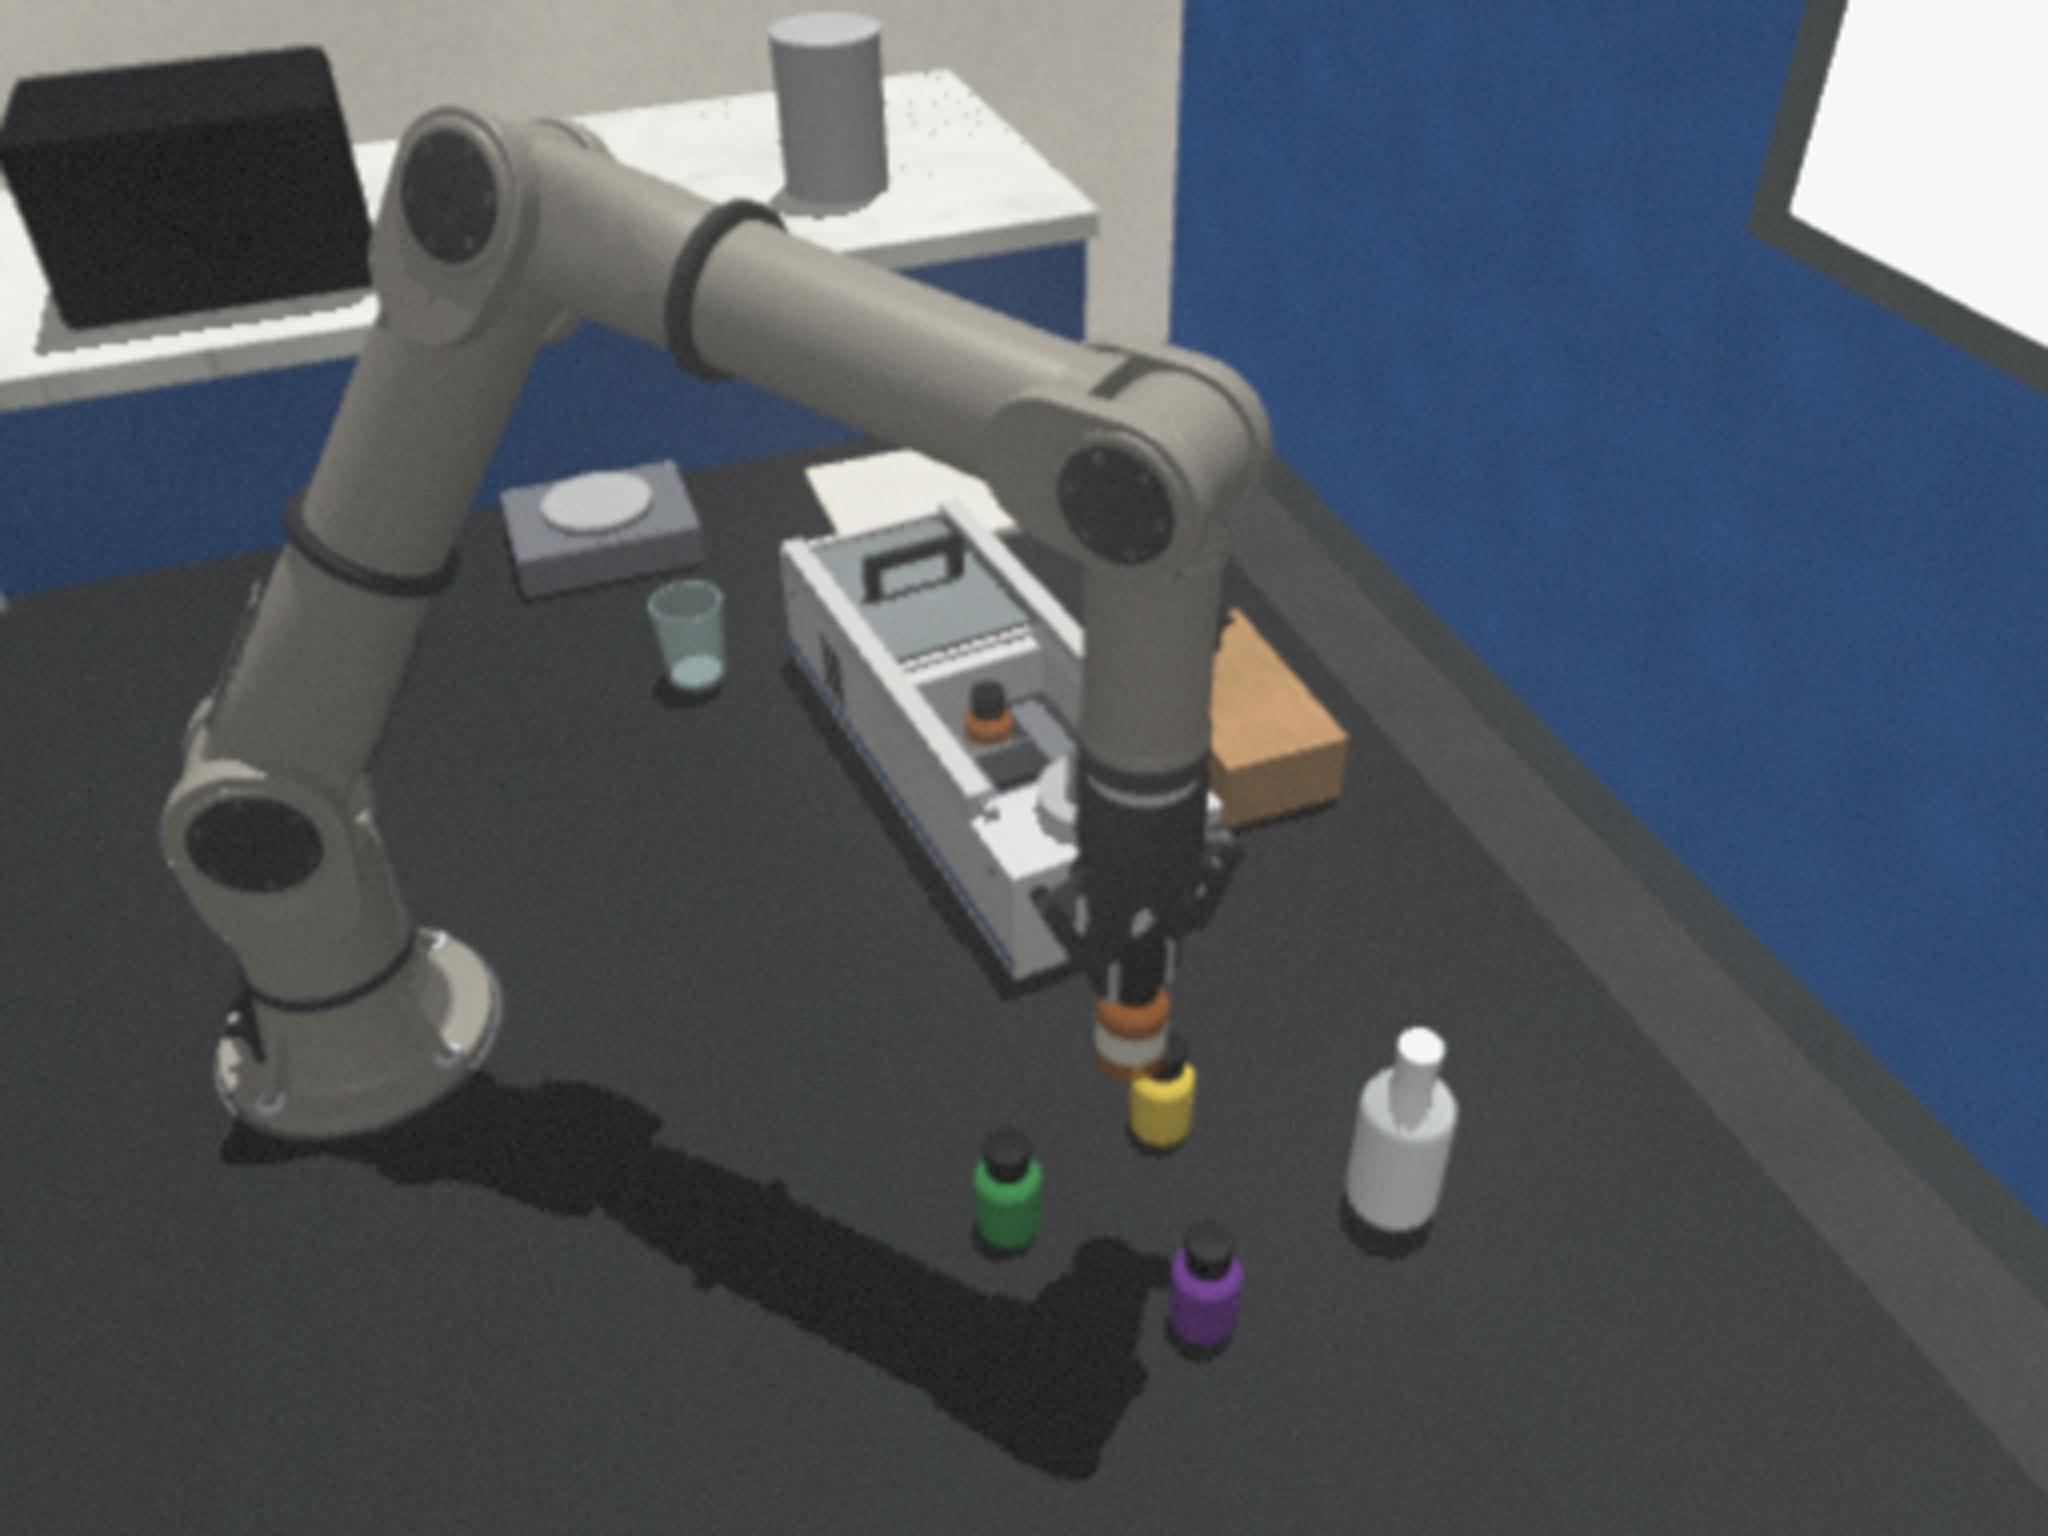

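Bottle B is held, upright and clear of the others; A stands in its cell. (That picture was bigger than the allowed size; I'll keep later ones small.) Moving to the middle cell, raised and on the near side of the nut.

```bash
python3 -m crank '[0,0,0,3,18,3,-1,0,0,0,3,33,3,-1,0,0,0,3,38,3,-1,0,0,0,3,38,3,-1,0,0,0,3,38,3,-1,0,0,0,3,38,3,-1,0,0,0,3,38,2,-1,0,0,0,3,38,2,-1,0,0,0,3,35,2,-1,0,0,0,4,32,0,-1]';python3 -m crank '[0,0,0,6,28,0,-1,0,0,0,6,22,0,-1,0,0,0,3,10,0,-1,0,0,0,0,0,0,-1,0,0,0,0,0,0,-1]';  python3 -c "
from h import *;pose()"
```

```text
clock: 28.15
ee_pos: [0.5197, -0.0153, 0.2378]
orientation: [-2.085, -2.303, 0.034]
wrist_force: [0.8, -0.1, -1.7]
grip_width: 0.361
clock: 28.65
ee_pos: [0.5304, 0.0546, 0.2298]
orientation: [-2.063, -2.307, 0.05]
wrist_force: [-0.5, -1.6, -2.4]
grip_width: 0.361
t28.6 pos [530.4  54.6 229.8] z [-0.056  0.007 -0.998] yaw_y 6.4 F [-0.5 -1.6 -2.4] M [-0.08 -0.1  -0.02] w 0.361 q [-0.65  0.37  0.72  1.53 -0.25  1.39  0.2 ]
```

```bash
python3 -m crank '[-0.2,-1.6,0,20,2,0,-1,-0.2,-1.6,0,15,2,0,-1,0,0,0,5,1,0,-1,0,0,0,0,0,0,-1,0,0,0,0,0,0,-1]';  python3 -c "
from h import *;pose()"
```

```text
clock: 29.15
ee_pos: [0.5733, 0.0529, 0.2298]
orientation: [2.103, 2.327, -0.0]
wrist_force: [0.2, 0.3, -1.9]
grip_width: 0.36
t29.1 pos [573.3  52.9 229.8] z [ 0.004 -0.004 -1.   ] yaw_y 5.8 F [ 0.2  0.3 -1.9] M [-0.01 -0.04  0.03] w 0.360 q [-0.62  0.42  0.71  1.46 -0.27  1.36  0.21]
```

```bash
python3 -m crank '[0.2,0.2,0.6,6,6,0,-1,0,0,0,0,0,-15,-1,0,0,0,0,0,-25,-1,0,0,0,0,0,-25,-1,0,0,0,0,0,-15,-1,0,0,0,0,0,-7,-1,0,0,0,0,0,0,-1,0,0,0,0,0,0,-1]';  python3 -c "
from h import *;pose();look('side','s17',(180,90,320,230))"
```

```text
clock: 29.95
ee_pos: [0.5823, 0.0619, 0.142]
orientation: [2.088, 2.346, 0.009]
wrist_force: [0.5, -0.3, -1.4]
grip_width: 0.357
t29.9 pos [582.3  61.9 142. ] z [ 0.004  0.004 -1.   ] yaw_y 6.7 F [ 0.5 -0.3 -1.4] M [-0.01 -0.02 -0.02] w 0.357 q [-0.6   0.5   0.68  1.57 -0.34  1.18  0.26]
```

View pics/s17.png

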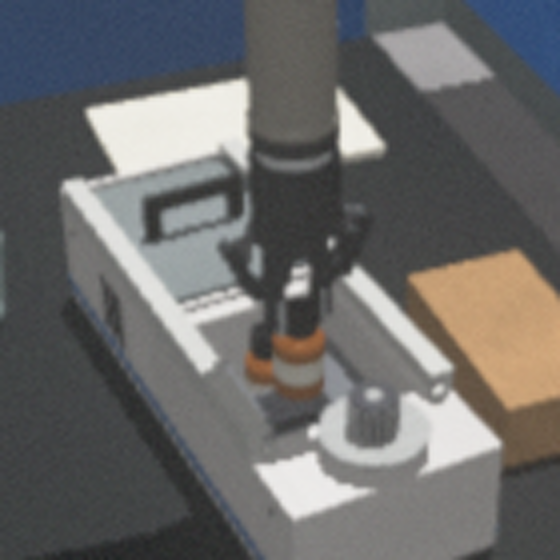

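Bottle B is over the middle cell beside A. Lowering.

```bash
python3 -m crank '[-0.2,0.3,0,-1.5,-1,-8,-1,0,0,0,0,0,-14,-1,0,0,0,0,0,-14,-1,0,0,0,0,0,-10,-1,0,0,0,0,0,-6,-1,0,0,0,0,0,0,-1,0,0,0,0,0,0,-1]';  python3 -c "
from h import *;pose()"; python3 -m crank '[0,0,0,0,0,-3,-1,0,0,0,0,0,-2,-1,0,0,0,0,0,-1,-1,0,0,0,0,0,0,-1]'
```

```text
clock: 30.7
ee_pos: [0.5814, 0.0609, 0.0868]
orientation: [2.088, 2.346, 0.002]
wrist_force: [-0.2, -0.1, -1.4]
grip_width: 0.355
t30.7 pos [581.4  60.9  86.8] z [ 0.001  0.    -1.   ] yaw_y 6.7 F [-0.2 -0.1 -1.4] M [-0.02 -0.01 -0.03] w 0.355 q [-0.58  0.56  0.65  1.63 -0.38  1.07  0.29]
clock: 31.1
ee_pos: [0.5826, 0.0609, 0.0815]
orientation: [2.087, 2.345, 0.005]
wrist_force: [-0.3, 0.7, -1.8]
grip_width: 0.358
```

```bash
python3 -m crank '[0,0,0,-0.5,0,-1,-1,0,0,0,0,0,-1,-1,0,0,0,0,0,0,-1]';python3 -m crank '[0,0,0,0,0,-1,-1,0,0,0,0,0,-1,-1,0,0,0,0,0,0,-1]';python3 -m crank '[0,0,0,0,0,-1,-1,0,0,0,0,0,0,-1]';python3 -m crank '[0,0,0,0,0,-1,-1,0,0,0,0,0,0,-1]'
```

```text
clock: 31.4
ee_pos: [0.5824, 0.0609, 0.0799]
orientation: [2.086, 2.345, 0.006]
wrist_force: [-0.8, 0.4, -0.9]
grip_width: 0.359
clock: 31.7
ee_pos: [0.5824, 0.061, 0.0778]
orientation: [2.086, 2.345, 0.007]
wrist_force: [-0.4, 0.4, -2.2]
grip_width: 0.363
clock: 31.9
ee_pos: [0.5826, 0.0609, 0.0769]
orientation: [2.086, 2.345, 0.007]
wrist_force: [0.3, 0.5, -1.1]
grip_width: 0.357
clock: 32.1
ee_pos: [0.5829, 0.0609, 0.0769]
orientation: [2.086, 2.345, 0.008]
wrist_force: [-0.2, 0.4, -2.4]
grip_width: 0.364
```

```bash
python3 -m crank '[0,0,0,0,0,-0.6,-1,0,0,0,0,0,0,-0.3,0,0,0,0,0,0,0,0,0,0,0,0,0,0.2,0,0,0,0,0,0,0.2]'; python3 -m crank '[0,0,0,-1,0,8,0.2,0,0,0,0,0,20,0.2,0,0,0,0,0,30,0.2,0,0,0,0,0,40,0.2,0,0,0,0,0,40,0.2,0,0,0,-3,30,15,0,0,0,0,-5,35,0,0,0,0,0,-4,35,0,0,0,0,0,0,0,0,0]'; python3 -c "
from h import *;pose();look('side','s18',(180,90,320,230));look('top','t18',(100,140,300,260))"
```

```text
clock: 32.6
ee_pos: [0.5837, 0.0609, 0.0768]
orientation: [2.085, 2.343, 0.01]
wrist_force: [-0.5, -0.1, 0.0]
grip_width: 0.601
clock: 33.5
ee_pos: [0.5694, 0.161, 0.2419]
orientation: [2.091, 2.333, 0.018]
wrist_force: [-0.6, 0.7, -0.5]
grip_width: 0.498
t33.5 pos [569.4 161.  241.9] z [ 0.014  0.003 -1.   ] yaw_y 6.3 F [-0.6  0.7 -0.5] M [0.07 0.03 0.01] w 0.498 q [-0.77  0.44  0.69  1.41 -0.28  1.38  0.03]
```

View pics/s18.png

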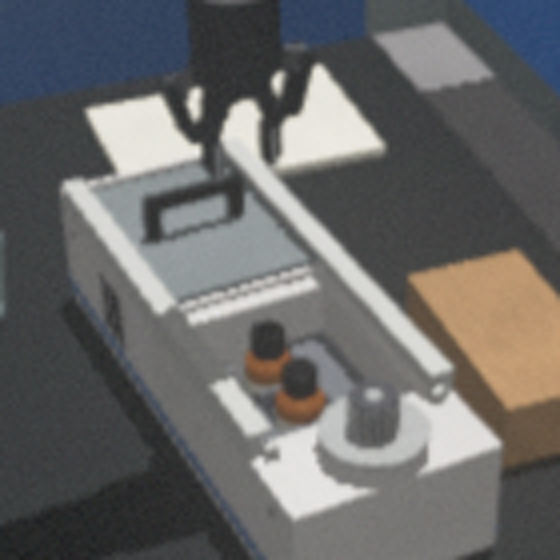

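View pics/t18.png

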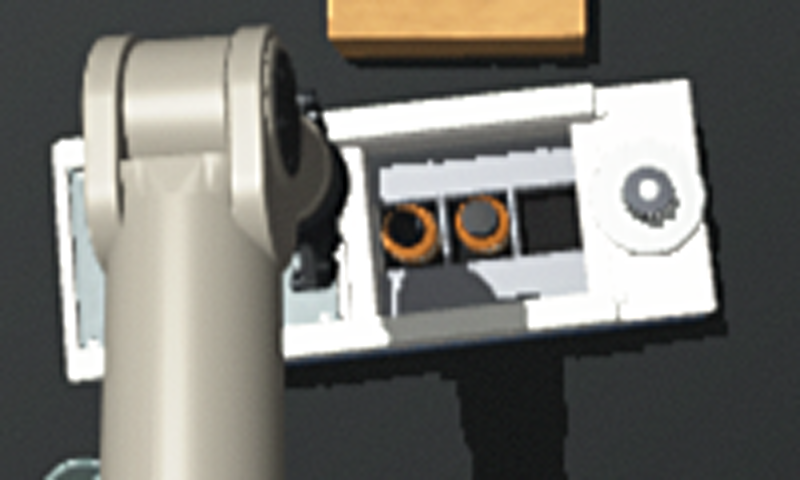

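Both bottles stand upright in their cells. No other amber one was visible on the bench. Back to the handle.

```bash
python3 -m crank '[0,0.2,8,-1,10,0,0,0,0.2,8,-1,12,0,0,0,0.2,8,-1,14,0,0,0,0,8,-1,14,0,0,0,0,8,-1,14,0,0,0,0,8,-1,14,0,0,0,0,8,-1,14,0,0,0,0,8,-1,12,0,0,0,0,8,-1,10,0,0,0,0,8,-1,5,0,0]'; python3 -m crank '[0,0,5,0,0,0,0,0,0,0,0,0,0,0,0,0,0,0,0,0,0]'; python3 -c "
from h import *;pose()"
```

```text
clock: 34.6
ee_pos: [0.5647, 0.2503, 0.2434]
orientation: [0.081, 3.128, -0.007]
wrist_force: [0.2, -0.1, -0.5]
grip_width: 0.5
clock: 34.9
ee_pos: [0.566, 0.245, 0.2433]
orientation: [-0.049, 3.129, -0.011]
wrist_force: [-0.8, 1.0, -0.3]
grip_width: 0.5
t34.9 pos [566.  245.  243.3] z [ 0.012 -0.007 -1.   ] yaw_y 91.8 F [-0.8  1.  -0.3] M [ 0.02  0.03 -0.01] w 0.500 q [-0.68  0.45  0.36  1.31 -0.15  1.4   1.28]
```

```bash
python3 -m crank '[0.2,0.3,2.3,-4,14,0,0,0.2,0.3,2.3,-4,14,0,0,0,0,0,-1,4,0,0,0,0,0,0,0,0,0,0,0,0,0,0,0,0]'; python3 -c "
from h import *;pose()"
```

```text
clock: 35.4
ee_pos: [0.5563, 0.2791, 0.2432]
orientation: [-0.179, 3.135, 0.001]
wrist_force: [0.4, 0.9, 0.4]
grip_width: 0.5
t35.4 pos [556.3 279.1 243.2] z [ 0.001  0.001 -1.   ] yaw_y 96.6 F [0.4 0.9 0.4] M [-0.01 -0.02  0.01] w 0.500 q [-0.7   0.47  0.33  1.28 -0.15  1.41  1.3 ]
```

```bash
python3 -m crank '[0,0,0,0,0.5,-20,0,0,0,0,0,0,-25,0,0,0,0,0,0,-25,0,0,0,0,0,0,-15,0,0,0,0,0,0,-9,0,0,0,0,0,0,-3,0,0,0,0,0,0,0,0]'; python3 -c "
from h import *;pose();look('side','s19',(160,90,300,230))"
```

```text
clock: 36.1
ee_pos: [0.5577, 0.2785, 0.1449]
orientation: [-0.176, 3.13, 0.0]
wrist_force: [-0.1, 0.3, 0.3]
grip_width: 0.503
t36.1 pos [557.7 278.5 144.9] z [ 0.006  0.001 -1.   ] yaw_y 96.4 F [-0.1  0.3  0.3] M [-0.06  0.01  0.02] w 0.503 q [-0.7   0.52  0.32  1.44 -0.17  1.2   1.32]
```

View pics/s19.png

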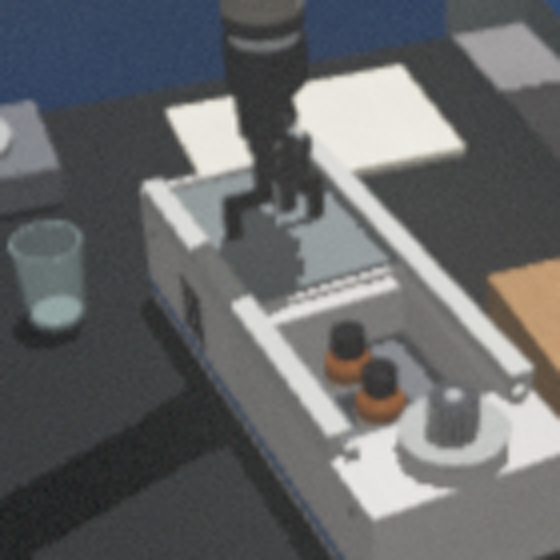

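The fingers are around the bar. Closing and lifting a few millimetres off the deck.

```bash
python3 -m crank '[0,0.3,0,-1,1.5,-5,-0.4,0,0,0,0,0,0,-0.8,0,0,0,0,0,0,-1,0,0,0,0,0,0,-1,0,0,0,0,0,0,-1]' 50; python3 -c "
from h import *;pose()"; python3 -m crank '[0,0,0,0,0,3,-1,0,0,0,0,0,1,-1,0,0,0,0,0,0,-1,0,0,0,0,0,0,-1]' 60; python3 -c "
from h import *;pose()"
```

```text
clock: 36.65
ee_pos: [0.5583, 0.2805, 0.1423]
orientation: [-0.176, 3.132, 0.004]
wrist_force: [0.3, -0.7, -1.4]
grip_width: 0.124
t36.6 pos [558.3 280.5 142.3] z [ 0.005  0.003 -1.   ] yaw_y 96.4 F [ 0.3 -0.7 -1.4] M [ 0.01  0.   -0.04] w 0.124 q [-0.7   0.53  0.32  1.44 -0.17  1.19  1.32]
clock: 37.05
ee_pos: [0.5568, 0.2802, 0.1445]
orientation: [-0.176, 3.136, 0.001]
wrist_force: [0.3, 0.4, -3.8]
grip_width: 0.124
t37.0 pos [556.8 280.2 144.5] z [ 0.001  0.001 -1.   ] yaw_y 96.4 F [ 0.3  0.4 -3.8] M [ 0.   -0.02  0.01] w 0.124 q [-0.7   0.53  0.32  1.44 -0.17  1.2   1.32]
```

```bash
python3 -m crank '[0,0,0,0.3,-3,1.5,-1,0,0,0,1.1,-10,0,-1,0,0,0,1.7,-15,0,-1,0,0,0,2.2,-20,0,-1,0,0,0,2.2,-20,0,-1,0,0,0,2.2,-20,0,-1,0,0,0,1.7,-15,0,-1,0,0,0,1,-8,0,-1,0,0,0,0,0,0,-1]' 60; python3 -c "
from h import *;pose()"
```

```text
clock: 37.95
ee_pos: [0.5693, 0.1547, 0.146]
orientation: [-0.166, 3.137, -0.006]
wrist_force: [0.1, -0.3, -3.3]
grip_width: 0.129
t38.0 pos [569.3 154.7 146. ] z [ 0.001 -0.004 -1.   ] yaw_y 96.1 F [ 0.1 -0.3 -3.3] M [-0.   -0.03 -0.03] w 0.129 q [-0.54  0.46  0.35  1.54 -0.16  1.17  1.51]
```

```bash
python3 -m crank '[0.2,0,0.2,1.7,-10,0,-1,0,0,0,1.7,-15,0,-1,0,0,0,2.2,-20,0,-1,0,0,0,2,-15,0,-1,0,0,0,1.3,-10,0,-1,0,0,0,0.6,-5,0,-1,0,0,0,0,0,0,-1]' 60; python3 -c "
from h import *;pose()"
```

```text
clock: 38.65
ee_pos: [0.5791, 0.0777, 0.1459]
orientation: [-0.181, 3.136, 0.004]
wrist_force: [0.4, -0.1, -3.5]
grip_width: 0.127
t38.6 pos [579.1  77.7 145.9] z [ 0.001  0.003 -1.   ] yaw_y 96.6 F [ 0.4 -0.1 -3.5] M [-0.04 -0.07 -0.02] w 0.127 q [-0.42  0.45  0.37  1.56 -0.18  1.16  1.67]
```

```bash
python3 -m crank '[-0.1,0,-0.1,0.8,-6,0,-1,0,0,0,0.4,-5,0,-1,0,0,0,0.3,-2.5,0,-1,0,0,0,0,-1,0,-1,0,0,0,0,0,0,-1,0,0,0,0,0,0,-1]' 60; python3 -c "
from h import *;pose();look('side','s20',(180,90,320,230))"
```

```text
clock: 39.25
ee_pos: [0.5805, 0.0657, 0.1457]
orientation: [-0.185, 3.136, 0.005]
wrist_force: [0.3, -0.4, -3.7]
grip_width: 0.125
t39.2 pos [580.5  65.7 145.7] z [ 0.     0.003 -1.   ] yaw_y 96.8 F [ 0.3 -0.4 -3.7] M [ 0.06 -0.03  0.04] w 0.125 q [-0.4   0.45  0.37  1.56 -0.18  1.16  1.69]
```

View pics/s20.png

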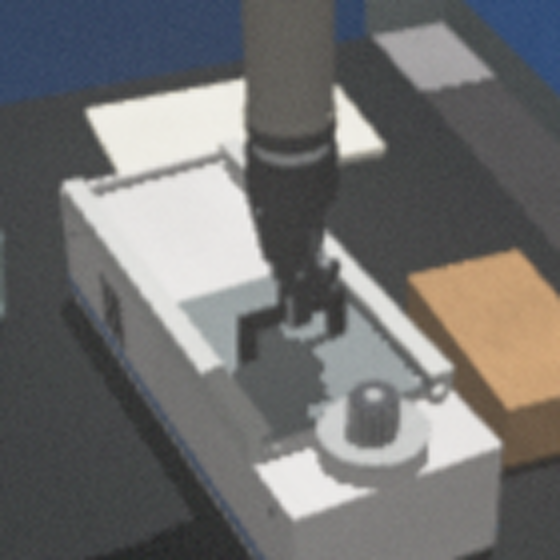

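```bash
python3 -m crank '[-0.2,0,-0.3,0.2,-2.5,0,-1,0,0,0,0,-1.5,0,-1,0,0,0,0,0,0,-1,0,0,0,0,0,0,-1]' 60; python3 -m crank '[0,0,0,0,0,-2,-1,0,0,0,0,0,-2,-1,0,0,0,0,0,-1,-1,0,0,0,0,0,0,-1]';python3 -c "
from h import *;pose()"; python3 -m crank '[0,0,0,0,0,-2,-1,0,0,0,0,0,-1,-1,0,0,0,0,0,0,-1]';python3 -c "
from h import *;pose()"
```

```text
clock: 39.7
ee_pos: [0.5806, 0.0621, 0.1457]
orientation: [0.178, -3.137, 0.0]
wrist_force: [0.3, 0.2, -3.4]
grip_width: 0.121
clock: 40.1
ee_pos: [0.5805, 0.0622, 0.1401]
orientation: [0.178, -3.136, 0.0]
wrist_force: [-0.5, -0.1, -4.1]
grip_width: 0.122
t40.1 pos [580.5  62.2 140.1] z [-0. -0. -1.] yaw_y 96.5 F [-0.5 -0.1 -4.1] M [-0.04 -0.02 -0.05] w 0.122 q [-0.4   0.46  0.37  1.56 -0.18  1.15  1.69]
clock: 40.4
ee_pos: [0.5805, 0.0622, 0.1368]
orientation: [0.178, -3.136, -0.0]
wrist_force: [0.8, -0.4, -3.1]
grip_width: 0.125
t40.4 pos [580.5  62.2 136.8] z [-0.  0. -1.] yaw_y 96.5 F [ 0.8 -0.4 -3.1] M [ 0.01 -0.03 -0.01] w 0.125 q [-0.4   0.46  0.37  1.57 -0.18  1.15  1.69]
```

Now below deck level, so it has entered the recess. Last bit.

```bash
python3 -m crank '[0,0,0,0,0,-1,-1,0,0,0,0,0,0,-1]';python3 -m crank '[0,0,0,0,0,-1,-1,0,0,0,0,0,0,-1]';python3 -m crank '[0,0,0,0,0,-1,-1,0,0,0,0,0,-1,-1]';python3 -c "
from h import *;pose()"
```

```text
clock: 40.6
ee_pos: [0.5808, 0.0622, 0.1366]
orientation: [-0.178, 3.136, 0.0]
wrist_force: [-0.4, -0.5, -3.2]
grip_width: 0.126
clock: 40.8
ee_pos: [0.581, 0.0623, 0.1365]
orientation: [-0.178, 3.135, 0.001]
wrist_force: [-0.7, -0.3, -2.6]
grip_width: 0.13
clock: 41.0
ee_pos: [0.5812, 0.0623, 0.1362]
orientation: [-0.178, 3.134, 0.002]
wrist_force: [-4.2, -0.1, 5.6]
grip_width: 0.123
t41.0 pos [581.2  62.3 136.2] z [ 0.002  0.001 -1.   ] yaw_y 96.5 F [-4.2 -0.1  5.6] M [-0.05  0.76  0.01] w 0.123 q [-0.4   0.46  0.37  1.57 -0.18  1.14  1.7 ]
```

The height matches full seating (136.2 against 136.3 expected) and the weight has come off. Release, rise, and check.

```bash
python3 -m crank '[0,0,0,0,0,0.5,-1,0,0,0,0,0,0,-0.5,0,0,0,0,0,0,0,0,0,0,0,0,0,0,0,0,0,0,0,15,0,0,0,0,0,0,30,0,0,0,0,0,0,30,0,0,0,4,0,-30,20,0.3,0,0,4,0,-35,0,0.3,0,0,6,3,-35,0,0.3]'; python3 -m crank '[0,0,7,3,-25,0,0.3,0,0,7,3,-15,0,0.3,0,0,7,0,-5,0,0.3,0,0,6,0,0,0,0.3,0,0,6,0,0,0,0.3,0,0,0,0,0,0,0.3,0,0,0,0,0,0,0.3]';python3 -c "
from h import *;pose();look('side','s21',(180,90,320,230));look('top','t21',(100,140,300,260))"
```

```text
clock: 42.0
ee_pos: [0.5864, -0.0306, 0.2349]
orientation: [-0.596, 3.076, 0.006]
wrist_force: [0.0, 0.3, -0.9]
grip_width: 0.647
clock: 42.7
ee_pos: [0.5938, -0.0897, 0.2369]
orientation: [-1.453, 2.773, -0.005]
wrist_force: [0.2, 0.1, 0.3]
grip_width: 0.653
t42.7 pos [593.8 -89.7 236.9] z [ 0.011  0.003 -1.   ] yaw_y 145.3 F [0.2 0.1 0.3] M [-0.04 -0.06 -0.03] w 0.653 q [-0.07  0.41  0.28  1.37 -0.12  1.36  2.75]
```

View pics/s21.png

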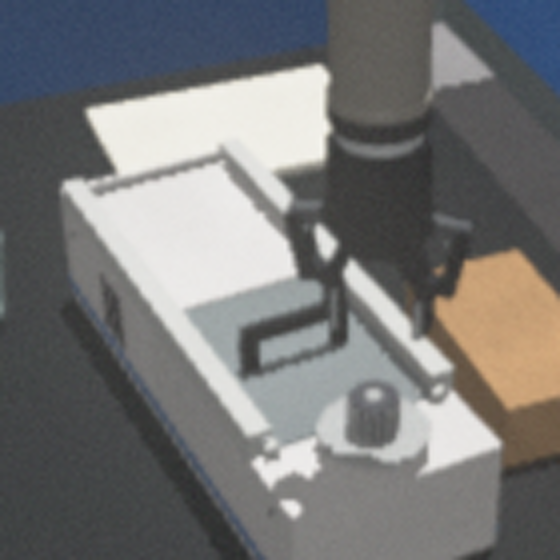

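View pics/t21.png

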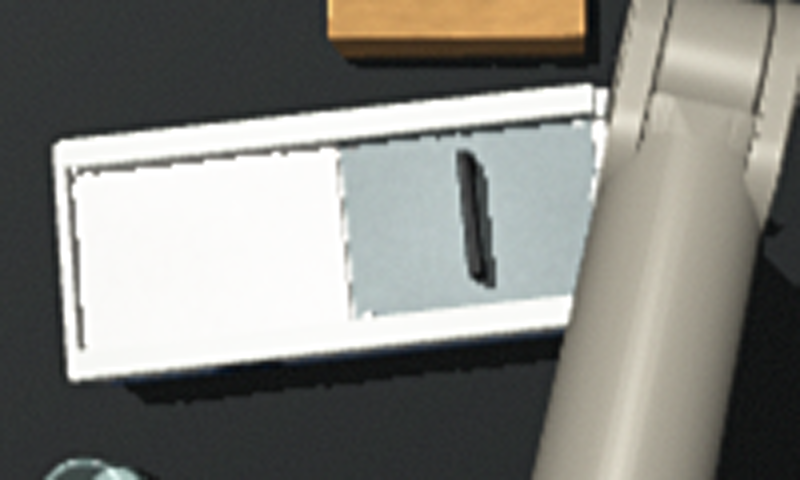

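The hatch is flush on its seat, with the same outline as at the start. Aligning over the nut.

```bash
python3 -m crank '[0,0.6,0,1.5,6,0,0.3,0,0,0,0,0,0,0.3,0,0,0,0,0,0,0.3]';python3 -c "
from h import *;pose()"
```

```text
clock: 43.1
ee_pos: [0.5956, -0.082, 0.2368]
orientation: [-1.458, 2.781, 0.004]
wrist_force: [0.6, -0.4, 0.3]
grip_width: 0.651
t43.1 pos [595.6 -82.  236.8] z [-0.     0.003 -1.   ] yaw_y 145.3 F [ 0.6 -0.4  0.3] M [-0.01  0.02  0.04] w 0.651 q [-0.08  0.42  0.28  1.36 -0.12  1.38  2.74]
```

```bash
python3 -m crank '[0,0,0,0,0,-15,0.3,0,0,0,0,0,-20,0.3,0,0,0,0,0,-18,0.3,0,0,0,0,0,-8,0.3,0,0,0,0,0,-3,0.3,0,0,0,0,0,0,0.3,0,0,0,0,0,0,0.3]';python3 -c "
from h import *;pose();look('side','s22',(190,130,310,230),5)"
```

```text
clock: 43.8
ee_pos: [0.5974, -0.0808, 0.1729]
orientation: [-1.458, 2.777, -0.0]
wrist_force: [0.4, 0.1, -0.0]
grip_width: 0.648
t43.8 pos [597.4 -80.8 172.9] z [ 0.005  0.002 -1.   ] yaw_y 145.4 F [ 0.4  0.1 -0. ] M [ 0.05  0.05 -0.01] w 0.648 q [-0.08  0.46  0.27  1.46 -0.13  1.23  2.75]
```

View pics/s22.png

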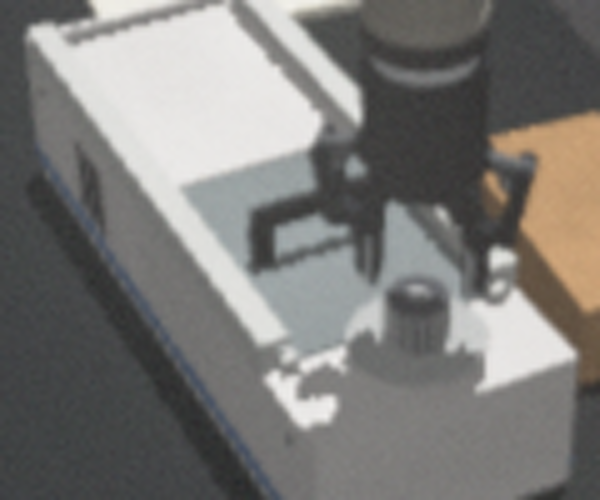

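The knob is centred between the fingers: tips at s22 px (368,278) and (473,293), knob at (417,290). Descending.

```bash
python3 -m crank '[0,0.3,0,-1.5,-1,-8,0.3,0,0,0,0,0,-10,0.3,0,0,0,0,0,-8,0.3,0,0,0,0,0,-4,0.3,0,0,0,0,0,-1,0.3,0,0,0,0,0,0,0.3]';python3 -c "
from h import *;pose();look('side','s23',(190,130,310,230),5)"
```

```text
clock: 44.45
ee_pos: [0.5964, -0.0822, 0.1403]
orientation: [-1.459, 2.78, 0.002]
wrist_force: [0.1, -0.7, 1.0]
grip_width: 0.651
t44.5 pos [596.4 -82.2 140.3] z [ 0.001  0.002 -1.   ] yaw_y 145.4 F [ 0.1 -0.7  1. ] M [ 0.01  0.   -0.  ] w 0.651 q [-0.07  0.48  0.27  1.51 -0.14  1.17  2.75]
```

View pics/s23.png

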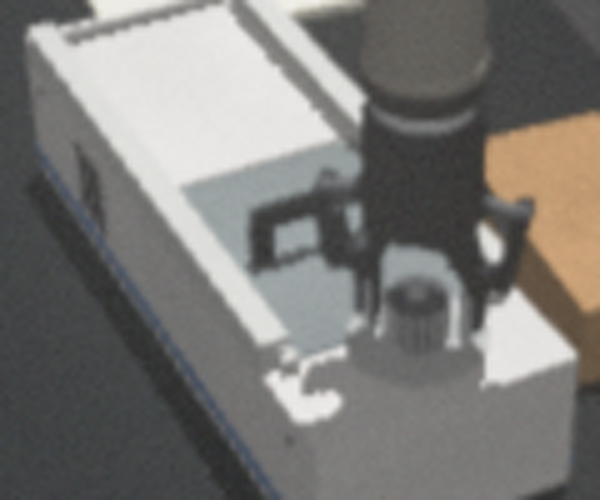

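Straddled. Closing on the knob.

```bash
python3 -m crank '[0,0,0,0,0,0,0.1,0,0,0,0,0,0,0,0,0,0,0,0,0,-0.3,0,0,0,0,0,0,-1,0,0,0,0,0,0,-1,0,0,0,0,0,0,-1]' 60;python3 -c "
from h import *;pose()"
```

```text
clock: 45.1
ee_pos: [0.5943, -0.0804, 0.1413]
orientation: [1.461, -2.781, -0.008]
wrist_force: [-1.7, 1.0, 0.1]
grip_width: 0.45
t45.1 pos [594.3 -80.4 141.3] z [-0.003  0.005 -1.   ] yaw_y 145.4 F [-1.7  1.   0.1] M [ 0.12  0.29 -0.05] w 0.450 q [-0.07  0.48  0.26  1.51 -0.14  1.17  2.75]
```

```bash
python3 -m crank '[0,0,-4,0,0,-0.2,-1,0,0,-6,0,0,-0.4,-1,0,0,-6,0,0,-0.4,-1,0,0,-6,0,0,-0.4,-1,0,0,-6,0,0,-0.4,-1]' 70;python3 -c "
from h import *;pose()"
```

```text
clock: 45.6
ee_pos: [0.5935, -0.0796, 0.1396]
orientation: [0.72, -3.058, -0.011]
wrist_force: [-3.4, 1.3, 1.1]
grip_width: 0.446
t45.6 pos [593.5 -79.6 139.6] z [-0.002  0.007 -1.   ] yaw_y 116.5 F [-3.4  1.3  1.1] M [0.05 0.38 0.01] w 0.446 q [-0.15  0.49  0.37  1.52 -0.19  1.17  2.29]
```

```bash
python3 -m crank '[0,0,-6,0,0,-0.4,-1,0,0,-6,0,0,-0.4,-1,0,0,-6,0,0,-0.4,-1,0,0,-6,0,0,-0.4,-1,0,0,-6,0,0,-0.4,-1,0,0,-6,0,0,-0.4,-1,0,0,-6,0,0,-0.4,-1,0,0,-6,0,0,-0.4,-1]' 70;python3 -c "
from h import *;pose();look('side','s24',(190,130,310,230),5)"
```

```text
clock: 46.4
ee_pos: [0.5935, -0.0777, 0.1366]
orientation: [0.63, 3.076, 0.011]
wrist_force: [-1.5, 2.2, 1.2]
grip_width: 0.445
t46.4 pos [593.5 -77.7 136.6] z [ 0.003  0.006 -1.   ] yaw_y 66.9 F [-1.5  2.2  1.2] M [0.02 0.36 0.04] w 0.445 q [-0.28  0.52  0.56  1.53 -0.3   1.18  1.51]
```

View pics/s24.png

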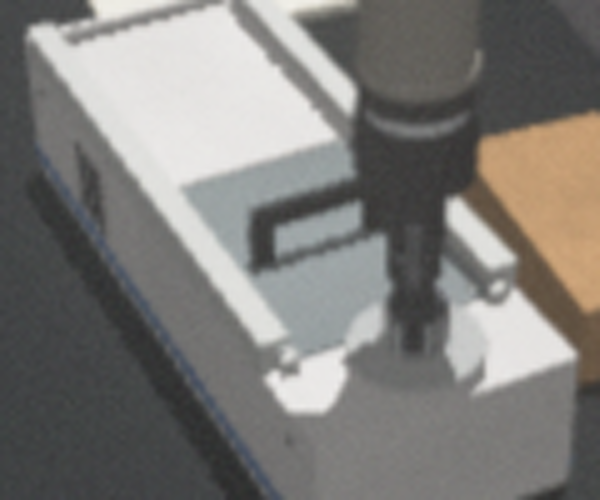

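```bash
python3 -m crank '[-0.3,0,-6,0,0,-0.4,-1,0,0,-6,0,0,-0.4,-1,0,0,-6,0,0,-0.4,-1,0,0,-6,0,0,-0.4,-1,0,0,-6,0,0,-0.4,-1,0,0,-6,0,0,-0.4,-1,0,0,-6,0,0,-0.4,-1,0,0,-6,0,0,-0.4,-1,0,0,-6,0,0,-0.4,-1]' 70;python3 -c "
from h import *;pose()"
```

```text
clock: 47.35
ee_pos: [0.5953, -0.0763, 0.1333]
orientation: [1.977, 2.434, 0.001]
wrist_force: [-0.8, 0.4, 0.2]
grip_width: 0.448
t47.4 pos [595.3 -76.3 133.3] z [ 0.005 -0.003 -1.   ] yaw_y 11.8 F [-0.8  0.4  0.2] M [0.09 0.28 0.06] w 0.448 q [-0.42  0.57  0.78  1.54 -0.42  1.2   0.64]
```

```bash
python3 -m crank '[0.2,0.2,-6,0,-1,-0.4,-1,0,0,-6,0,-0.5,-0.4,-1,0,0,-6,0,-0.5,-0.4,-1,0,0,-6,0,0,-0.4,-1,0,0,-6,0,0,-0.4,-1,0,0,-6,0,0,-0.4,-1,0,0,-6,0,0,-0.4,-1,0,0,-6,0,0,-0.4,-1,0,0,-6,0,0,-0.4,-1]' 70;python3 -c "
from h import *;pose()"
```

```text
clock: 48.25
ee_pos: [0.5973, -0.0769, 0.1299]
orientation: [2.877, 1.252, 0.002]
wrist_force: [-1.2, -0.4, 0.3]
grip_width: 0.443
t48.2 pos [597.3 -76.9 129.9] z [ 0.003 -0.003 -1.   ] yaw_y -43.0 F [-1.2 -0.4  0.3] M [0.04 0.27 0.11] w 0.443 q [-0.54  0.67  1.01  1.54 -0.58  1.26 -0.19]
```

The third joint is creeping up (1.01, limit 1.30), so I'll let go, turn back and regrip rather than risk its range.

```bash
python3 -m crank '[0,0,0,0,0,0,-0.3,0,0,0,0,0,0,0.3,0,0,0,0,0,0,0.3,0,0,0,0,0,0,0.3]' 70;python3 -m crank '[0,0,0,0,0,8,0.3,0,0,0,0,0,15,0.3,0,0,0,0,0,15,0.3,0,0,7,0,-1,8,0.3,0,0,8,0,-1,0,0.3,0,0,8,0,0,0,0.3,0,0,8,0,0,0,0.3,0,0,8,0,0,0,0.3,0,0,8,0,0,0,0.3,0,0,8,0,0,0,0.3]';python3 -c "
from h import *;pose();look('side','s25',(190,130,310,230),5)"
```

```text
clock: 48.65
ee_pos: [0.5989, -0.0774, 0.13]
orientation: [2.868, 1.264, 0.005]
wrist_force: [0.1, -0.2, 0.4]
grip_width: 0.651
clock: 49.65
ee_pos: [0.6035, -0.0836, 0.1924]
orientation: [1.904, 2.475, 0.03]
wrist_force: [-0.1, -0.6, -0.3]
grip_width: 0.651
t49.6 pos [603.5 -83.6 192.4] z [ 0.026  0.004 -1.   ] yaw_y 14.9 F [-0.1 -0.6 -0.3] M [0.01 0.   0.02] w 0.651 q [-0.41  0.53  0.8   1.45 -0.4   1.3   0.68]
```

View pics/s25.png

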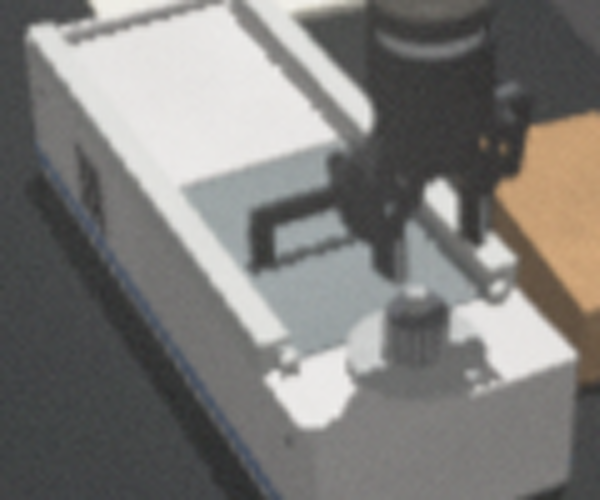

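The nut has sunk (knob top from s22 px y ≈283 to ≈295 at the same crop), so it is turning. Turning back further.

```bash
python3 -m crank '[-0.2,0.7,8,-3,0,0,0.3,0,0.7,8,-3,0,0,0.3,0,0,8,-1,0,0,0.3,0,0,8,0,0,0,0.3,0,0,8,0,0,0,0.3,0,0,8,0,0,0,0.3,0,0,8,0,0,0,0.3,0,0,8,0,0,0,0.3,0,0,0,0,0,0,0.3,0,0,0,0,0,0,0.3]';python3 -c "
from h import *;pose()"
```

```text
clock: 50.7
ee_pos: [0.5997, -0.0903, 0.206]
orientation: [0.278, 3.116, 0.008]
wrist_force: [0.5, -0.2, 0.0]
grip_width: 0.654
t50.7 pos [599.7 -90.3 206. ] z [ 0.014  0.004 -1.   ] yaw_y 79.8 F [ 0.5 -0.2  0. ] M [-0.   -0.01 -0.02] w 0.654 q [-0.25  0.47  0.55  1.42 -0.26  1.31  1.71]
```

```bash
python3 -m crank '[-0.2,0.7,0,-4,9,0,0.3,0,0,0,0,2,0,0.3,0,0,0,0,0,0,0.3,0,0,0,0,0,0,0.3]';python3 -c "
from h import *;pose()"
```

```text
clock: 51.1
ee_pos: [0.5956, -0.0779, 0.2067]
orientation: [0.288, 3.127, 0.0]
wrist_force: [-0.2, -0.4, -0.5]
grip_width: 0.65
t51.1 pos [595.6 -77.9 206.7] z [ 0.001 -0.    -1.   ] yaw_y 79.5 F [-0.2 -0.4 -0.5] M [-0.02  0.06  0.01] w 0.650 q [-0.27  0.46  0.55  1.42 -0.25  1.32  1.68]
```

```bash
python3 -m crank '[0,0,0,0,0,-12,0.3,0,0,0,0,0,-18,0.3,0,0,0,0,0,-18,0.3,0,0,0,0,0,-12,0.3,0,0,0,0,0,-6,0.3,0,0,0,0,0,-3,0.3,0,0,0,0,0,0,0.3,0,0,0,0,0,0,0.3]';python3 -c "
from h import *;pose();look('side','s26',(190,130,310,230),5)"
```

```text
clock: 51.9
ee_pos: [0.5949, -0.0785, 0.1323]
orientation: [0.292, 3.128, -0.002]
wrist_force: [0.6, -0.0, 0.4]
grip_width: 0.652
t51.9 pos [594.9 -78.5 132.3] z [ 0.    -0.001 -1.   ] yaw_y 79.3 F [ 0.6 -0.   0.4] M [-0.01  0.02  0.08] w 0.652 q [-0.26  0.52  0.53  1.53 -0.28  1.17  1.71]
```

View pics/s26.png

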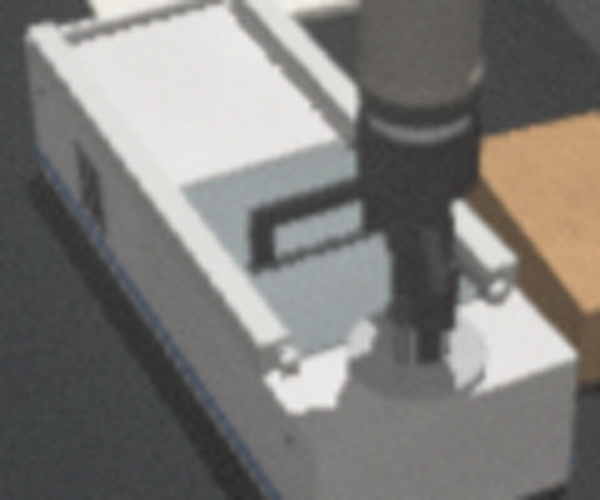

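Straddling the sunk knob. Gripping and turning on.

```bash
python3 -m crank '[0,0,0,0,0,-2,0.1,0,0,0,0,0,0,0,0,0,0,0,0,0,-0.3,0,0,0,0,0,0,-1,0,0,0,0,0,0,-1,0,0,0,0,0,0,-1]' 70;python3 -c "
from h import *;pose()"; python3 -m crank '[0,0,-4,0,0,-0.2,-1,0,0,-6,0,0,-0.4,-1,0,0,-6,0,0,-0.4,-1,0,0,-6,0,0,-0.4,-1,0,0,-6,0,0,-0.4,-1,0,0,-6,0,0,-0.4,-1]' 70;python3 -c "
from h import *;pose()"
```

```text
clock: 52.55
ee_pos: [0.5961, -0.0786, 0.1322]
orientation: [0.291, 3.124, -0.001]
wrist_force: [-0.3, 0.1, 0.7]
grip_width: 0.445
t52.5 pos [596.1 -78.6 132.2] z [ 0.004 -0.001 -1.   ] yaw_y 79.4 F [-0.3  0.1  0.7] M [-0.    0.05 -0.01] w 0.445 q [-0.26  0.52  0.53  1.53 -0.28  1.16  1.71]
clock: 53.15
ee_pos: [0.5959, -0.0789, 0.1301]
orientation: [1.223, 2.89, -0.003]
wrist_force: [-1.0, -0.3, -0.1]
grip_width: 0.446
t53.1 pos [595.9 -78.9 130.1] z [ 0.002 -0.003 -1.   ] yaw_y 44.1 F [-1.  -0.3 -0.1] M [-0.02  0.06  0.09] w 0.446 q [-0.35  0.55  0.68  1.54 -0.36  1.18  1.16]
```

```bash
python3 -m crank '[0,0,-6,0,0,-0.4,-1,0,0,-6,0,0,-0.4,-1,0,0,-6,0,0,-0.4,-1,0,0,-6,0,0,-0.4,-1,0,0,-6,0,0,-0.4,-1,0,0,-5,0,0,-0.3,-1]' 90;python3 -c "
from h import *;pose()"; python3 -m crank '[0,0,-4,0,0,-0.2,-1,0,0,-4,0,0,-0.2,-1]'; python3 -c "
from h import *;pose()"; python3 -m crank '[0,0,-4,0,0,-0.2,-1,0,0,-4,0,0,-0.2,-1]'; python3 -c "
from h import *;pose()"
```

```text
clock: 53.75
ee_pos: [0.5957, -0.079, 0.128]
orientation: [2.065, 2.364, -0.006]
wrist_force: [-0.5, -0.1, 1.0]
grip_width: 0.442
t53.8 pos [595.7 -79.  128. ] z [-0.001 -0.005 -1.   ] yaw_y 7.7 F [-0.5 -0.1  1. ] M [0.02 0.08 0.98] w 0.442 q [-0.44  0.6   0.82  1.54 -0.45  1.21  0.6 ]
clock: 53.95
ee_pos: [0.5956, -0.079, 0.1281]
orientation: [2.225, 2.214, -0.01]
wrist_force: [-0.4, -0.2, -0.4]
grip_width: 0.442
t54.0 pos [595.6 -79.  128.1] z [-0.002 -0.006 -1.   ] yaw_y -0.3 F [-0.4 -0.2 -0.4] M [-0.06  0.01  0.46] w 0.442 q [-0.46  0.61  0.86  1.54 -0.47  1.21  0.47]
clock: 54.15
ee_pos: [0.5955, -0.0793, 0.1281]
orientation: [2.367, 2.059, -0.015]
wrist_force: [-2.1, -9.4, 0.4]
grip_width: 0.438
t54.1 pos [595.5 -79.3 128.1] z [-0.004 -0.009 -1.   ] yaw_y -8.0 F [-2.1 -9.4  0.4] M [-2.42  0.49  1.3 ] w 0.438 q [-0.48  0.62  0.89  1.54 -0.49  1.22  0.35]
```

A strong reaction torque (about 1 N m) appeared at around 260° in total and the nut stopped sinking, so it is probably tight. Releasing and checking the height.

```bash
python3 -m crank '[0.3,0,2,0,0,0,-1,0,0,0,0,0,0,-0.3,0,0,0,0,0,0,0.3,0,0,0,0,0,0,0.3,0,0,0,0,0,0,0.3]' 70;python3 -m crank '[0,0,0,0,0,8,0.3,0,0,0,0,0,15,0.3,0,0,0,0,0,25,0.3,0,0,0,0,0,35,0.3,0,0,0,-15,-20,20,0.3,0,0,0,-25,-30,0,0.3,0,0,0,-25,-40,0,0.3,0,0,0,-25,-40,0,0.3,0,0,0,0,0,0,0.3,0,0,0,0,0,0,0.3]';python3 -c "
from h import *;pose();look('side','s27',(190,130,310,230),5);look('top','t27',(220,150,300,230),7)"
```

```text
clock: 54.65
ee_pos: [0.5957, -0.0795, 0.128]
orientation: [2.334, 2.102, -0.011]
wrist_force: [-0.7, -1.2, 0.5]
grip_width: 0.654
clock: 55.65
ee_pos: [0.5046, -0.2146, 0.2483]
orientation: [2.321, 2.094, 0.003]
wrist_force: [0.5, 1.2, -0.6]
grip_width: 0.653
t55.6 pos [ 504.6 -214.6  248.3] z [ 0.012 -0.01  -1.   ] yaw_y -5.9 F [ 0.5  1.2 -0.6] M [0.08 0.04 0.01] w 0.653 q [-0.34  0.4   0.99  1.53 -0.34  1.38  0.57]
```

View pics/s27.png

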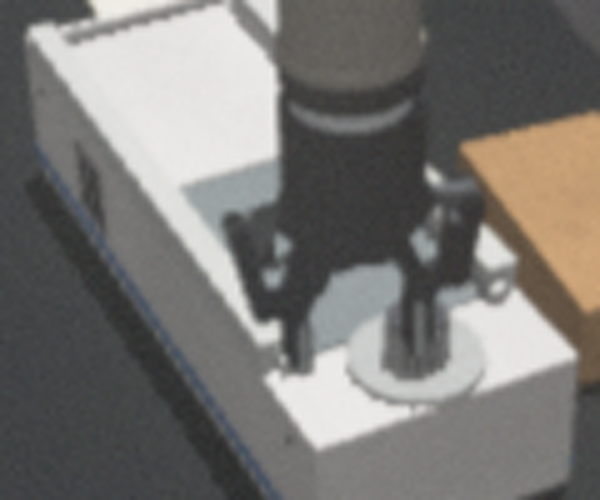

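View pics/t27.png

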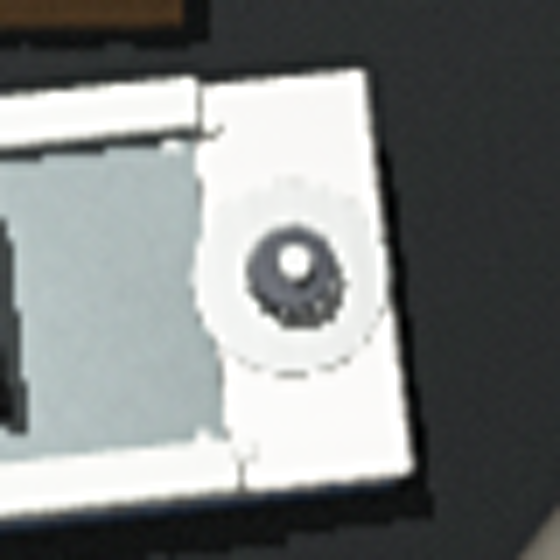

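```bash
python3 -m crank '[0.2,0.3,0,-5,20,5,0.3,0.2,0.3,0,-5,35,5,0.3,0,0,0,-5,40,5,0.3,0,0,0,-5,40,0,0.3,0,0,0,-5,40,0,0.3,0,0,0,-5,40,0,0.3,0,0,0,-5,40,0,0.3,0,0,0,-5,40,0,0.3,0,0,0,-5,20,0,0.3,0,0,0,0,0,0,0.3]';python3 -c "
from h import *;pose();look('side','s28',(190,130,310,230),5)"
```

```text
clock: 56.75
ee_pos: [0.4579, 0.1259, 0.266]
orientation: [2.301, 2.128, -0.004]
wrist_force: [0.7, -0.1, -0.1]
grip_width: 0.651
t56.8 pos [457.9 125.9 266. ] z [ 0.003 -0.007 -1.   ] yaw_y -4.5 F [ 0.7 -0.1 -0.1] M [ 0.02 -0.01  0.01] w 0.651 q [-1.1   0.18  0.92  1.67 -0.14  1.37 -0.23]
```

View pics/s28.png

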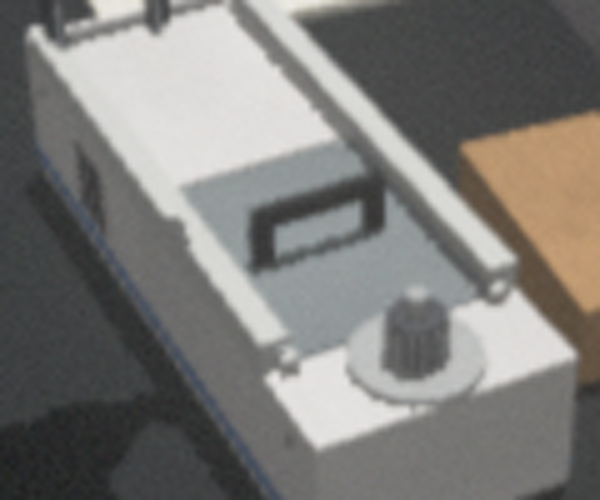

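Run:
```python
from h import *
g=look("side")
a=np.linspace(0,2*np.pi,180)
for zu in(.130,.119,.117,.115,.113):
    P=np.array([proj(g,[.595+.046*np.cos(t),-.082+.046*np.sin(t),zu]) for t in a])
    Q=np.array([proj(g,[.595+.02*np.cos(t),-.082+.02*np.sin(t),zu+.039]) for t in a])
    print(zu,"bottom row %.2f"%P[:,1].max(),"cols %.1f %.1f"%(P[:,0].min(),P[:,0].max()),"knob top row %.2f bottom-of-rim %.2f"%(Q[:,1].min(),Q[:,1].max()))
for n,off,s in(("s1",(180,110),4),("s28",(190,130),5)):
    im=cv2.imread(f"pics/{n}.png",0)
    c=int((272.9-off[0]+.5)*s)
    col=im[:,c-2:c+3].mean(1)
    for r in range(0,len(col)):
        row=(r+.5)/s-.5+off[1]
        if 183<row<216 and r%s==0: print(n,"%.1f:%d"%(row,col[r]),end=" ")
    print()
```

```text
0.13 bottom row 208.14 cols 258.6 287.3 knob top row 185.22 bottom-of-rim 193.23
0.119 bottom row 210.75 cols 258.6 287.2 knob top row 187.90 bottom-of-rim 195.93
0.117 bottom row 211.22 cols 258.7 287.1 knob top row 188.39 bottom-of-rim 196.42
0.115 bottom row 211.69 cols 258.7 287.1 knob top row 188.87 bottom-of-rim 196.91
0.113 bottom row 212.16 cols 258.7 287.1 knob top row 189.35 bottom-of-rim 197.39
s1 183.6:146 s1 184.6:126 s1 185.6:107 s1 186.6:140 s1 187.6:179 s1 188.6:181 s1 189.6:147 s1 190.6:111 s1 191.6:98 s1 192.6:95 s1 193.6:91 s1 194.6:86 s1 195.6:83 s1 196.6:83 s1 197.6:82 s1 198.6:82 s1 199.6:83 s1 200.6:93 s1 201.6:142 s1 202.6:183 s1 203.6:191 s1 204.6:190 s1 205.6:164 s1 206.6:123 s1 207.6:112 s1 208.6:117 s1 209.6:117 s1 210.6:118 s1 211.6:144 s1 212.6:149 s1 213.6:126 s1 214.6:117 s1 215.6:119 
s28 183.6:151 s28 184.6:152 s28 185.6:152 s28 186.6:166 s28 187.6:185 s28 188.6:183 s28 189.6:150 s28 190.6:116 s28 191.6:105 s28 192.6:100 s28 193.6:99 s28 194.6:102 s28 195.6:98 s28 196.6:91 s28 197.6:86 s28 198.6:85 s28 199.6:84 s28 200.6:81 s28 201.6:81 s28 202.6:80 s28 203.6:84 s28 204.6:94 s28 205.6:141 s28 206.6:182 s28 207.6:190 s28 208.6:182 s28 209.6:152 s28 210.6:157 s28 211.6:181 s28 212.6:162 s28 213.6:129 s28 214.6:118 s28 215.6:117
```

The disc and knob edge moved down 4.0 px, or 16.7 mm, against 16.8 mm for the full travel. Since I backed off about 2° while releasing, I'll regrip once and confirm the stop by torque.

```bash
python3 -m crank '[0,0,5,10,-15,0,0.3,0,0,5,14,-22,0,0.3,0,0,5,17,-27,0,0.3,0,0,5,17,-27,0,0.3,0,0,5,17,-27,0,0.3,0,0,5,17,-25,0,0.3,0,0,5,15,-20,0,0.3,0,0,5,10,-14,0,0.3,0,0,5,5,-5,0,0.3,0,0,5,0,0,0,0.3]';python3 -m crank '[0,0,0,0,0,0,0.3,0,0,0,0,0,0,0.3]';python3 -c "
from h import *;pose()"
```

```text
clock: 57.85
ee_pos: [0.5826, -0.0972, 0.2683]
orientation: [1.188, 2.887, -0.021]
wrist_force: [-0.3, 1.1, 0.9]
grip_width: 0.647
clock: 58.05
ee_pos: [0.5815, -0.1036, 0.2688]
orientation: [1.203, 2.879, -0.026]
wrist_force: [0.6, 0.1, -0.6]
grip_width: 0.653
t58.0 pos [ 581.5 -103.6  268.8] z [ 0.013 -0.023 -1.   ] yaw_y 44.6 F [ 0.6  0.1 -0.6] M [0.06 0.02 0.02] w 0.653 q [-0.4   0.44  0.8   1.36 -0.3   1.44  1.17]
```

```bash
python3 -m crank '[1.3,0.7,0,10,18,0,0.3,0,0,0,3,4,0,0.3,0,0,0,0,0,0,0.3,0,0,0,0,0,0,0.3]';python3 -c "
from h import *;pose()"
```

```text
clock: 58.45
ee_pos: [0.5933, -0.0849, 0.2695]
orientation: [1.223, 2.892, -0.005]
wrist_force: [0.5, 0.3, -1.0]
grip_width: 0.654
t58.5 pos [593.3 -84.9 269.5] z [ 0.    -0.003 -1.   ] yaw_y 44.1 F [ 0.5  0.3 -1. ] M [ 0.04 -0.02 -0.01] w 0.654 q [-0.39  0.47  0.79  1.32 -0.33  1.48  1.14]
```

```bash
python3 -m crank '[0.2,0,0,2,5,0,0.3,0,0,0,0,0,-20,0.3,0,0,0,0,0,-30,0.3,0,0,0,0,0,-30,0.3,0,0,0,0,0,-15,0.3,0,0,0,0,0,-5,0.3,0,0,0,0,0,0,0.3,0,0,0,0,0,0,0.3]';python3 -c "
from h import *;pose()"
```

```text
clock: 59.25
ee_pos: [0.5952, -0.0797, 0.1693]
orientation: [1.224, 2.887, 0.003]
wrist_force: [-0.6, 0.3, 1.6]
grip_width: 0.649
t59.2 pos [595.2 -79.7 169.3] z [ 0.006 -0.001 -1.   ] yaw_y 44.1 F [-0.6  0.3  1.6] M [0.   0.   0.03] w 0.649 q [-0.4   0.53  0.76  1.49 -0.38  1.26  1.17]
```

```bash
python3 -m crank '[0,0.3,0,0,0.5,-12,0.3,0,0,0,0,0,-14,0.3,0,0,0,0,0,-9,0.3,0,0,0,0,0,-4,0.3,0,0,0,0,0,0,0.1,0,0,0,0,0,0,-0.1,0,0,0,0,0,0,-0.5,0,0,0,0,0,0,-1,0,0,0,0,0,0,-1]' 80;python3 -c "
from h import *;pose()"; python3 -m crank '[0,0,-2,0,0,0,-1,0,0,0,0,0,0,-1]'; python3 -c "
from h import *;pose()"; python3 -m crank '[0,0,-3,0,0,0,-1,0,0,0,0,0,0,-1]'; python3 -c "
from h import *;pose()"
```

```text
clock: 60.15
ee_pos: [0.5966, -0.0795, 0.1297]
orientation: [1.224, 2.889, 0.002]
wrist_force: [0.4, 0.4, -0.9]
grip_width: 0.442
t60.1 pos [596.6 -79.5 129.7] z [ 0.004 -0.001 -1.   ] yaw_y 44.1 F [ 0.4  0.4 -0.9] M [-0.05  0.06  0.03] w 0.442 q [-0.39  0.57  0.74  1.54 -0.4   1.19  1.19]
clock: 60.35
ee_pos: [0.5966, -0.0796, 0.1296]
orientation: [1.274, 2.867, 0.001]
wrist_force: [-0.3, 0.6, -1.3]
grip_width: 0.441
t60.4 pos [596.6 -79.6 129.6] z [ 0.004 -0.001 -1.   ] yaw_y 42.1 F [-0.3  0.6 -1.3] M [-0.02  0.1   0.23] w 0.441 q [-0.39  0.57  0.75  1.54 -0.41  1.19  1.16]
clock: 60.55
ee_pos: [0.5966, -0.0796, 0.1295]
orientation: [1.33, 2.84, -0.005]
wrist_force: [-1.2, -1.4, -1.3]
grip_width: 0.441
t60.5 pos [596.6 -79.6 129.5] z [ 0.003 -0.005 -1.   ] yaw_y 39.8 F [-1.2 -1.4 -1.3] M [-0.25  0.08  1.93] w 0.441 q [-0.4   0.57  0.76  1.54 -0.41  1.19  1.13]
```

After 4° the torque rose to 1.9 N m, so the nut is hard against its stop. Releasing without turning back, then clearing away.

```bash
python3 -m crank '[0,0,0,0,0,0,-0.2,0,0,0,0,0,0,0.3,0,0,0,0,0,0,0.3,0,0,0,0,0,8,0.3,0,0,0,0,0,15,0.3,0,0,0,0,0,25,0.3,0,0,0,0,0,35,0.3,0,0,0,0,0,25,0.3,0,0,0,-20,20,5,0.3,0,0,0,-25,30,0,0.3]';python3 -m crank '[0,0,0,-20,40,0,0.3,0,0,0,-20,40,0,0.3,0,0,0,-15,40,0,0.3,0,0,0,-10,30,0,0.3,0,0,0,-5,10,0,0.3,0,0,0,0,0,0,0.3,0,0,0,0,0,0,0.3]';python3 -c "
from h import *;pose();look('side','s29',None,1.5);look('top','t29',None,1.5)"
```

```text
clock: 61.55
ee_pos: [0.553, -0.0362, 0.2518]
orientation: [1.362, 2.815, 0.001]
wrist_force: [-0.1, 0.8, 0.0]
grip_width: 0.647
clock: 62.25
ee_pos: [0.4786, 0.1317, 0.259]
orientation: [1.374, 2.807, 0.026]
wrist_force: [-0.3, -1.2, 0.1]
grip_width: 0.65
t62.2 pos [478.6 131.7 259. ] z [ 0.022  0.008 -1.   ] yaw_y 37.9 F [-0.3 -1.2  0.1] M [-0.09 -0.01 -0.01] w 0.650 q [-0.96  0.2   0.79  1.65 -0.15  1.33  0.51]
```

View pics/s29.png

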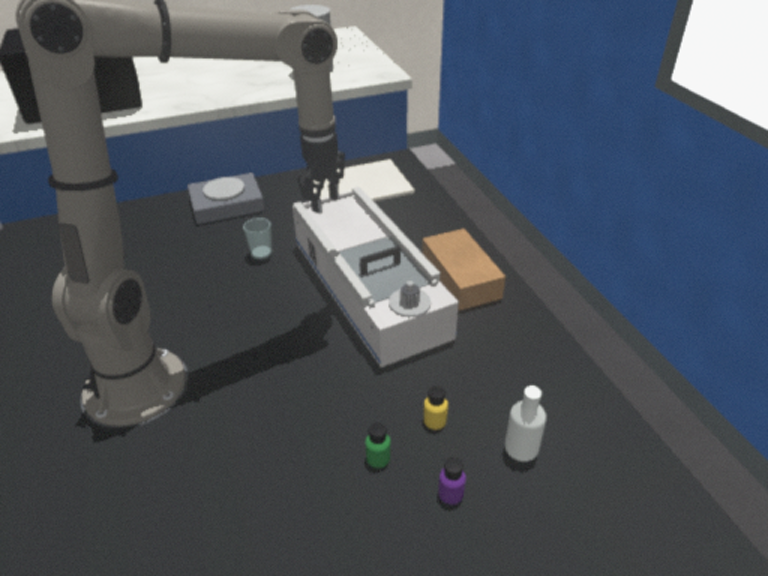

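View pics/t29.png

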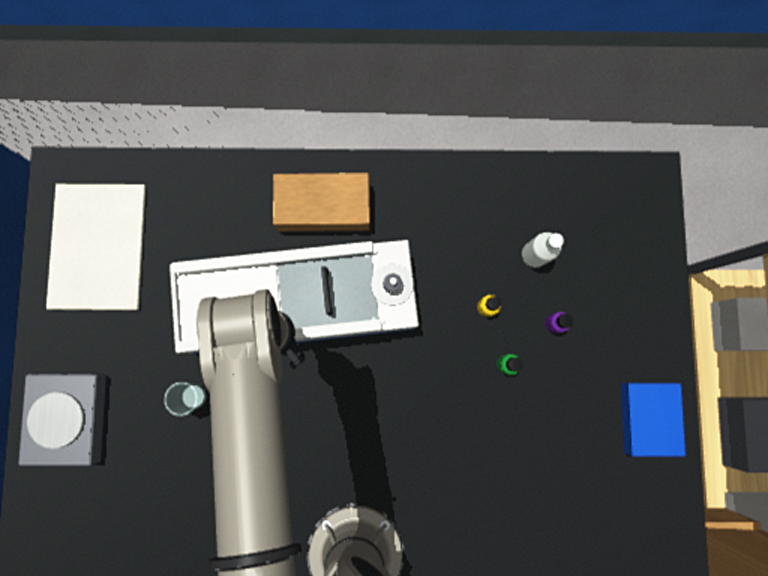

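The hatch is closed (top px (325,292)) and the nut is down (393,283). No amber bottle is left on the bench, the look-alikes and bystanders stand where they did, and the gripper is clear of everything. Handing in.

```bash
python3 -m crank '[0,0,0,0,0,0,0.3,0,0,0,0,0,0,0.3,0,0,0,0,0,0,0.3]'; python3 -c "
from station import *;print(hand_in())"
```

```text
clock: 62.65
ee_pos: [0.4802, 0.1268, 0.259]
orientation: [1.386, 2.799, 0.024]
wrist_force: [-0.0, -0.6, -0.1]
grip_width: 0.649
the job is handed in; nothing more can be done
None
```

I opened the hatch and parked it against its end stop. Both amber bottles on the bench went upright into the +y and middle cells, set down in roughly 1 mm steps. Then I slid the hatch back onto its seat, tightened the nut and handed the job in at about 63 s.

**Last checks:**
- **Bottles:** both were seen upright in their cells before the hatch closed. No amber bottle is left on the bench; only two were there.
- **Hatch:** it looked flush, and its seating height matched to 0.1 mm.
- **Nut:** it sank about 16.7 mm, against 16.8 mm for full travel. I regripped it after backing off about 2° on release, and it stopped hard within 4° at 1.9 N m.
- **Bystanders and look-alikes:** they appeared unmoved, and the gripper was clear of everything.

**Disagreements:**
- Camera and touch differed by about 3–4 mm in y for the seat and the nut. I used values between the two for placing and let the grip centre itself on the nut.
- One picture I viewed was larger than the 800 × 600 limit.

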